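Cover each canteen pan with its own lid

TASK

The four washed steel pans on the packing counter are ready to go into the fridge: put on each pan the lid of its own shape and size (large round, small round, square, oblong), seated flat on the rim all round, the square and oblong ones in line with their pans. Leave the pans where they stand, and do not knock over the salt shaker or the stack of cups.

Things in the scene. Friction and masses are not known exactly. Their poses are not given: they have to be found in the camera images.
- large_round_lid: The large round lid: loose, flat plain steel plate, 112 mm across, 3 mm thick, with a smaller locating step (76 mm across, 7 mm deep) under it, and a black handle on top. Lies step-down on the counter at the start. Origin: centre of the step's underside, z up. The plate spans z = 7 to 10 mm. The handle is centred, a straight bar 50 mm long along the lid's x, 12 mm wide (y), spanning z = 26 to 40 mm, on two 10 mm posts at x = +-19 mm. 90 to 180 g.
- large_round_pan: The large round pan: open-topped plain steel pan, loose, 0.6 kg, 45 mm high, 112 mm across over its flat 10 mm wide rim, opening 92 mm across. Origin: centre of its underside, z up. With its lid seated (step inside the opening with 8 mm of play all round, plate flat on the rim) the lid's origin is 38 mm above the pan's.
- small_round_lid: The small round lid: loose, flat plain steel plate, 80 mm across, 3 mm thick, with a smaller locating step (44 mm across, 7 mm deep) under it, and a black handle on top. Lies step-down on the counter at the start. Origin: centre of the step's underside, z up. The plate spans z = 7 to 10 mm. The handle is centred, a straight bar 50 mm long along the lid's x, 12 mm wide (y), spanning z = 26 to 40 mm, on two 10 mm posts at x = +-19 mm. 90 to 180 g.
- small_round_pan: The small round pan: open-topped plain steel pan, loose, 0.6 kg, 45 mm high, 80 mm across over its flat 10 mm wide rim, opening 60 mm across. Origin: centre of its underside, z up. With its lid seated (step inside the opening with 8 mm of play all round, plate flat on the rim) the lid's origin is 38 mm above the pan's.
- square_lid: The square lid: loose, flat plain steel plate, 100 (x) x 100 (y) mm, 3 mm thick, with a smaller locating step (64 x 64 mm, 7 mm deep) under it, and a black handle on top. Lies step-down on the counter at the start. Origin: centre of the step's underside, z up. The plate spans z = 7 to 10 mm. The handle is centred, a straight bar 50 mm long along the lid's x, 12 mm wide (y), spanning z = 26 to 40 mm, on two 10 mm posts at x = +-19 mm. 90 to 180 g.
- square_pan: The square pan: open-topped plain steel pan, loose, 0.6 kg, 45 mm high, 100 (x) x 100 (y) mm over its flat 10 mm wide rim, opening 80 x 80 mm. Origin: centre of its underside, z up; x, y along its sides. With its lid seated (step inside the opening with 8 mm of play all round, plate flat on the rim) the lid's origin is 38 mm above the pan's.
- oblong_lid: The oblong lid: loose, flat plain steel plate, 116 (x) x 72 (y) mm, 3 mm thick, with a smaller locating step (80 x 36 mm, 7 mm deep) under it, and a black handle on top. Lies step-down on the counter at the start. Origin: centre of the step's underside, z up. The plate spans z = 7 to 10 mm. The handle is centred, a straight bar 50 mm long along the lid's x, 12 mm wide (y), spanning z = 26 to 40 mm, on two 10 mm posts at x = +-19 mm. 90 to 180 g.
- oblong_pan: The oblong pan: open-topped plain steel pan, loose, 0.6 kg, 45 mm high, 116 (x) x 72 (y) mm over its flat 10 mm wide rim, opening 96 x 52 mm. Origin: centre of its underside, z up; x, y along its sides. With its lid seated (step inside the opening with 8 mm of play all round, plate flat on the rim) the lid's origin is 38 mm above the pan's.
- cup_stack: A stack of white portion cups, 52 mm across, 68 mm high, loose, standing among the pans. Origin: centre of underside. Bystander, not to be knocked over.
- salt_shaker: A glass salt shaker with a steel top, 42 mm across, 70 mm high, loose, standing among the pans. Origin: centre of underside. Bystander, not to be knocked over.
There are look-alikes about, which are no part of the job. Leave any green look-alike of the square_lid alone. Leave any purple look-alike of the large_round_lid alone.

How it is judged:
By the outcome, as a careful person would: the job done as asked, in the order asked, and still so for the second after the job is handed in, with the robot touching nothing.
It also fails if it takes over 112 s, if anything falls off the work surface, if the arm or the gripper's body presses on something with over 40 N, if the wrist force passes 120 N, or if a joint passes its speed limit or range.

ROBOT

A 6-joint arm with a two-finger parallel gripper is mounted at the origin on the work surface. World frame = base frame: x ahead of the robot, y to its left, z up, the work surface at z = 0. Lengths are in m, angles in rad, forces in N, time in s.
With the tool pointing down it reaches from about 0.35 to 0.775 m from the base axis. Payload 5.5 kg.
Tool frame: the origin (TCP) lies between the finger pads; the fingertips stand 11 mm ahead of it and the grasp point (between the pads) lies 8 mm behind it (tips_ahead is the distance from the TCP to the fingertips, in m); z points along the fingers, y is the line along which they close (so a half turn about z gives the same grasp; the last joint's range is limited). The gripper opens to 85 mm and grips with 20 to 120 N. Pads are 22 mm wide; open, the fingers measure 114 mm over their backs; the gripper's body (76 mm by 85 mm) begins 54 mm behind the grasp point. The pads swing forward as they close: fully open they stand 13 mm farther back than shut.
Start: joints at [-1.365, 0.313, 0.046, 1.304, 0, 1.431], TCP at [0.195, -0.541, 0.242] pointing down, gripper open.
Joint ranges: [-2.76, 2.76], [-0.86, 1.69], [-1.03, 1.26], [-2.2, 2.34], [-1.47, 1.5], [-3.14, 3.14]. Speed limits (rad/s): [2.57, 2.57, 3.14, 3.14, 3.14, 3.14].

INTERFACE

Orientations are given as a unit quaternion [w, x, y, z].
In Python, from workcell import * gives the robot as it stands. The module is installed in compiled form; this text tells all that it offers.
- The arm moves only by the tool jog_arm, never from a script. Its argument "moves" is a list of rows, each an object with "fingers": the closure, from 0 (fully open) to 1 (shut); "slide": the shift along the tool's x, y, z in mm, a list of three; "angular": the turn, a rotation vector about the tool's x, y, z in degrees, a list of three. A call has 1 to 10 rows; each row is the pose to reach, as a shift and turn from the pose commanded when the call began, along the tool's axes at that moment; what a row does not reach only later rows make up. A row lasts 1/12 s, in which the tool goes at most 41.7 mm and 7.16 degrees, less where a joint would pass 70% of its speed; a pose out of reach is approached as far as the arm can. A call with a gripper value outside its range is refused whole. The fingers move at their own pace and stop on an object; "squeeze" is the grip in N (left out, the last holds). Time passes only in rows, so rows that repeat a pose let the fingers close. It gives the time, the measured TCP pose, the force, the opening and the grip force at its end, in the units of the state.
- get_state(): the state, without advancing time (a new reading comes with each control period).
- read_camera(name): name is "side" or "top"; returns a dict with "color" (384x512x3 uint8, red, green, blue), "fovy" (degrees; the focal length in pixels is half the picture's height over the tangent of half this angle, whatever the lens; pixels are square), "cx", "cy" (the principal point, pixels), "D" ([k1, k2, p1, p2, k3] as OpenCV has them; the pictures are not rectified), "world_from_camera" (4x4, takes a point from camera to world coordinates). Camera axes: x right, y down, z forward; pixel columns grow to the right and rows downward; lengths in m; the calibration is good to about 2 mm. A picture is of the moment at which its call begins. There is no depth.
- hand_in(): hands the job in; it is judged then, once.
Trained networks look in a picture, given as the dict that the camera call returned (one of the last four; its "shot" number tells which), for a name from the list of things; names that differ only in an ending like _2 or _b are one class to them, and where a whole thing is asked for, a point or a joint stands for the part that bears it (a point fixed in the world has none). Each returns a list of dicts, best first, with "p" (0 to 1); they miss things now and then, are a little off and sometimes report something else, mostly with a low value. They report only what shows in the picture. A call takes as long as a camera call. They do not tell look-alikes from the thing itself.
- look_for(target, picture): "point" ([column, row] in pixels, amid what is visible of it).
- tip_of(target, picture): "point" ([column, row] in pixels: a listed point, or the origin of a listed thing).
The state is a dict: "clock": time; "joint_pos": joint angles; "qvel": joint speeds; "tau": joint torques, N m; "tcp_pos": TCP position; "orientation": TCP orientation; "wrist_force": force on the tool from outside, world axes, zero at the start; "ft_torque": the same for the moment, N m; "finger_gap": finger opening in m; "grip_force": force on a finger pad.
Only numpy, scipy, OpenCV 4.12 (cv2) and the standard library are available. Lean on these libraries where they do the work, as an engineer would, in place of code of your own. Each camera call takes 0.05 s, during which the arm holds its last target. There are 200 camera calls.

## Working session

There is one attempt and no reset: what is moved stays moved. The work goes in short steps, Python scripts to look and compute and a tool call to move; the robot and the scene stay as the last step left them, time stands still between calls to the robot, and variables do not carry over. Pictures are saved under pics/ and viewed, at most 14 in all, crops included, and the job is handed in when it is done.

Besides the shell and the picture viewer there is one more tool, called by a JSON object that holds its "method" and its "body", one argument or row to a line. jog_arm: Moves the arm, as the interface text tells. Its arguments: {"type":"object","properties":{"moves":{"type":"array","items":{"type":"object","properties":{"fingers":{"type":"number"},"slide":{"type":"array","items":{"type":"number"}},"angular":{"type":"array","items":{"type":"number"}}}}},"squeeze":{"type":"number"}},"required":["moves"]}

```bash
mkdir -p pics; python3 - <<'E'
from workcell import *
import cv2,pickle
s=get_state();print({k:s[k] for k in('clock','tcp_pos','orientation','finger_gap')})
for n in('top','side'):
    p=read_camera(n);cv2.imwrite(f'pics/{n}0.png',cv2.cvtColor(p['color'],cv2.COLOR_RGB2BGR));pickle.dump(p,open(n+'0.pkl','wb'))
    print(n,p['fovy'],p['cx'],p['cy'],p['D'],p['world_from_camera'].round(3).tolist())
    for a in('large_round','small_round','square','oblong'):
        for b in('_lid','_pan'):
            print(a+b,[(np.round(d['point']).tolist() if 0 else [round(float(v),1) for v in d['point']],round(float(d['p']),2)) for d in tip_of(a+b,p)])
E
```

```text
{'clock': 0.0, 'tcp_pos': array([ 0.19477764, -0.54048483,  0.24143632]), 'orientation': array([-8.94779587e-04,  9.85088908e-01,  1.72043721e-01, -2.71714867e-05]), 'finger_gap': 0.08546654355869332}
top 46.0135562204521 251.46593978200323 194.42871218053952 [-0.09055716  0.          0.          0.          0.        ] [[-0.025, -0.989, 0.147, 0.265], [-1.0, 0.025, -0.008, 0.024], [0.004, -0.147, -0.989, 1.508], [0.0, 0.0, 0.0, 1.0]]
large_round_lid [([123.6, 231.5], 0.78), ([219.3, 203.2], 0.62)]
large_round_pan [([281.3, 201.4], 0.59)]
small_round_lid [([137.0, 184.6], 0.62)]
small_round_pan [([179.3, 229.1], 0.83), ([335.4, 228.0], 0.18)]
square_lid [([334.1, 229.3], 0.98), ([381.3, 258.6], 0.89)]
square_pan [([210.5, 144.4], 0.58), ([330.6, 228.4], 0.17)]
oblong_lid [([370.8, 174.7], 0.88), ([135.6, 183.9], 0.49)]
oblong_pan [([292.7, 140.6], 0.86), ([281.8, 201.7], 0.21)]
side 51.852612840309526 253.79558590831604 194.40272636481765 [-0.00842615  0.          0.          0.          0.        ] [[-0.983, -0.133, 0.128, 0.334], [-0.184, 0.631, -0.754, 0.813], [0.02, -0.764, -0.645, 0.725], [0.0, 0.0, 0.0, 1.0]]
large_round_lid [([260.1, 358.0], 0.88), ([254.4, 234.7], 0.69)]
large_round_pan [([261.3, 181.5], 0.66)]
small_round_lid [([185.4, 327.2], 0.75)]
small_round_pan [([269.3, 282.4], 0.59)]
square_lid [([333.2, 135.2], 0.67)]
square_pan [([169.9, 230.6], 0.86)]
oblong_lid [([256.6, 128.4], 0.86)]
oblong_pan [([199.5, 164.7], 0.83)]
```

```bash
python3 - <<'E'
import cv2
a=cv2.imread('pics/top0.png')[95:305,80:430]
cv2.imwrite('pics/top0c.png',cv2.resize(a,None,fx=2.28,fy=2.28,interpolation=cv2.INTER_CUBIC))
E
```

```text
(no output)
```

View pics/top0c.png

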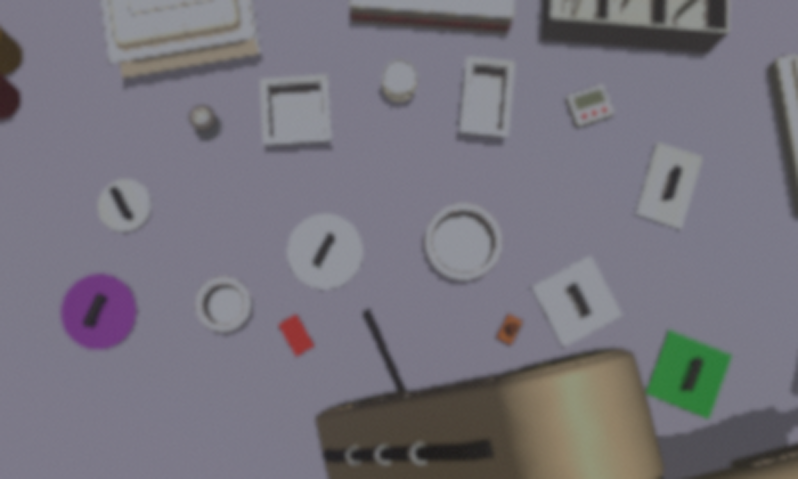

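View pics/side0.png

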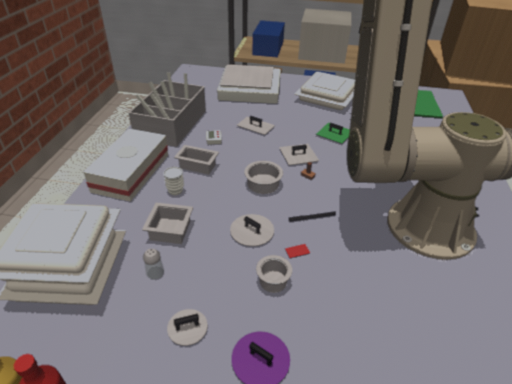

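```bash
cat > fit.py <<'E'
import numpy as np,cv2,pickle
from scipy.optimize import minimize
SH=dict(large_round=56,small_round=40,square=(50,50),oblong=(58,36))
def K(p):
    f=p['color'].shape[0]/2/np.tan(np.radians(p['fovy']/2));return np.array([[f,0,p['cx']],[0,f,p['cy']],[0,0,1.]])
def proj(p,X):
    M=np.linalg.inv(p['world_from_camera'])
    return cv2.projectPoints(np.float64(X),cv2.Rodrigues(M[:3,:3])[0],M[:3,3],K(p),np.float64(p['D']))[0][:,0]
def ray(p,px,z):
    u=cv2.undistortPoints(np.float64([[px]]),K(p),np.float64(p['D']))[0,0];M=np.array(p['world_from_camera'])
    d=M[:3,:3]@[u[0],u[1],1];c=M[:3,3];return (c+d*(z-c[2])/d[2])[:2]
def outline(s,x,y,a,z,k=1):
    s=SH[s]
    if np.isscalar(s): t=np.linspace(0,2*np.pi,60)[:-1];P=np.c_[np.cos(t),np.sin(t)]*s
    else:P=np.array([[1,1],[-1,1],[-1,-1],[1,-1]])*s
    c,n=np.cos(a),np.sin(a);P=P@np.array([[c,n],[-n,c]])*k/1000+[x,y]
    return np.c_[P,np.full(len(P),z)]
def mask(p,px,r=30):
    im=cv2.GaussianBlur(p['color'],(0,0),.7).astype(float);f=1.0*im[...,0]-im[...,2]  # R-B: counter is bluish
    x,y=np.int32(px);w=f[y-r:y+r,x-r:x+r];w8=np.uint8(np.clip((w+60)*2,0,255))
    _,m=cv2.threshold(w8,0,255,cv2.THRESH_OTSU)
    cs=cv2.findContours(m,cv2.RETR_EXTERNAL,cv2.CHAIN_APPROX_NONE)[0]
    c=max(cs,key=cv2.contourArea)
    M=np.zeros(im.shape[:2],np.uint8);cv2.fillPoly(M,[cv2.convexHull(c)+[x-r,y-r]],255);return M
def render(p,polys,shape):
    M=np.zeros(shape,np.uint8);pts=np.vstack([proj(p,q) for q in polys]).astype(np.float32)
    h=cv2.convexHull(pts);cv2.fillPoly(M,[np.int32(np.round(h*256))],255,cv2.LINE_AA,8);return M
def fit(p,s,pan,px,k=.9,r=30,a0s=None):
    T=mask(p,px,r).astype(float);z=.045 if pan else .0085;best=None
    b=ray(p,px,z);rnd=np.isscalar(SH[s])
    Tb=cv2.GaussianBlur(T,(0,0),1)
    def cost(v):
        polys=[outline(s,v[0]/100,v[1]/100,0 if rnd else v[2],z)]+([outline(s,v[0]/100,v[1]/100,0 if rnd else v[2],0,k)] if pan else [])
        return np.sum((cv2.GaussianBlur(render(p,polys,T.shape).astype(float),(0,0),1)-Tb)**2)/np.sum(Tb**2)
    for a in ([0] if rnd else np.radians(range(0,180,30))):
        o=minimize(cost,[b[0]*100,b[1]*100,a],method='Nelder-Mead',options=dict(initial_simplex=np.array([b[0]*100,b[1]*100,a])+np.array([[0,0,0],[1,0,0],[0,1,0],[0,0,.3]])))
        if best is None or o.fun<best.fun:best=o
    return best.x[0]*10,best.x[1]*10,np.degrees(best.x[2])%180,best.fun
def bar(p,px,r=9):
    g=p['color'].min(2)*0+p['color'].max(2);x,y=np.int32(np.round(px));w=g[y-r:y+r+1,x-r:x+r+1].astype(float)
    wt=np.clip(100-w,0,None);yy,xx=np.mgrid[y-r:y+r+1,x-r:x+r+1]
    q=np.array([ray(p,(a,b),.038) for a,b in zip(xx.ravel(),yy.ravel())]);wt=wt.ravel();m=wt@q/wt.sum();C=np.cov(q.T,aweights=wt)
    e,V=np.linalg.eigh(C);return m*1000,np.degrees(np.arctan2(V[1,1],V[0,1]))%180
E
python3 - <<'E'
from fit import *
t=pickle.load(open('top0.pkl','rb'));s=pickle.load(open('side0.pkl','rb'))
L=[('large_round',0,(219,203),(254,230)),('large_round',1,(283,201),(264,177)),('small_round',0,(135,185),(187,326)),('small_round',1,(178,229),(274,275)),
('square',0,(334,227),(299,154)),('square',1,(210,144),(168,224)),('oblong',0,(371,176),(256,125)),('oblong',1,(293,139),(197,160))]
viz={}
for n,pan,a,b in L:
    for nm,p,c,r in(('top',t,a,24),('side',s,b,27)):
        try:
            f=fit(p,n,pan,c,r=r);print(n,'pan' if pan else 'lid',nm,np.round(f,2), '' if pan else [np.round(v,1) for v in bar(p,c)] if nm=='top' else '')
            I=viz.setdefault(nm,cv2.resize(p['color'][:,:,::-1],None,fx=3,fy=3,interpolation=cv2.INTER_CUBIC))
            h=proj(p,outline(n,f[0]/1000,f[1]/1000,np.radians(f[2]),.045 if pan else .0085));cv2.polylines(I,[np.int32((h+.5)*3)],True,(0,0,255),1)
        except Exception as e:print(n,pan,nm,repr(e))
cv2.imwrite('pics/ft.png',cv2.resize(viz['top'][330:840,330:1230],None,fx=.888,fy=.888,interpolation=cv2.INTER_AREA));cv2.imwrite('pics/fs.png',cv2.resize(viz['side'][300:1150,400:1100],None,fx=.7,fy=.7,interpolation=cv2.INTER_AREA))
E
```

```text
large_round lid top [4.5311e+02 1.1378e+02 1.4290e+01 1.0000e-02] [array([452.8, 111.8]), np.float64(150.8)]
large_round lid side [456.54 110.28 179.55   0.  ] 
large_round pan top [ 4.5728e+02 -8.7420e+01  2.9000e-01  1.0000e-02] 
large_round pan side [ 4.6211e+02 -9.4370e+01  2.4030e+01  3.0000e-02] 
small_round lid top [5.2937e+02 4.1158e+02 1.6500e+00 3.0000e-02] [array([527.5, 405.6]), np.float64(29.1)]
small_round lid side [532.11 406.67   5.49   0.  ] 
small_round pan top [3.7679e+02 2.5578e+02 1.8300e+00 1.0000e-02] 
small_round pan side [ 1.60791e+03 -1.97144e+03  1.21300e+02  1.00000e+00] 
square lid top [ 378.81 -264.26    5.96   18.09] [array([ 371.5, -251.7]), np.float64(25.5)]
square lid side [ 3.6860e+02 -2.4344e+02  2.6220e+01  2.6000e-01] 
square pan top [6.5896e+02 1.5088e+02 7.6000e-01 2.0000e-02] 
square pan side [6.6403e+02 1.4494e+02 4.8400e+00 2.0000e-02] 
oblong lid top [ 5.4100e+02 -4.0119e+02  1.5965e+02  1.0000e-02] [array([ 537.9, -398.3]), np.float64(157.5)]
oblong lid side [ 5.4212e+02 -4.0383e+02  1.5940e+02  1.0000e-02] 
oblong pan top [ 6.7080e+02 -1.3049e+02  1.7163e+02  1.0000e-02] 
oblong pan side [ 6.7589e+02 -1.3942e+02  1.7544e+02  3.0000e-02]
```

View pics/ft.png

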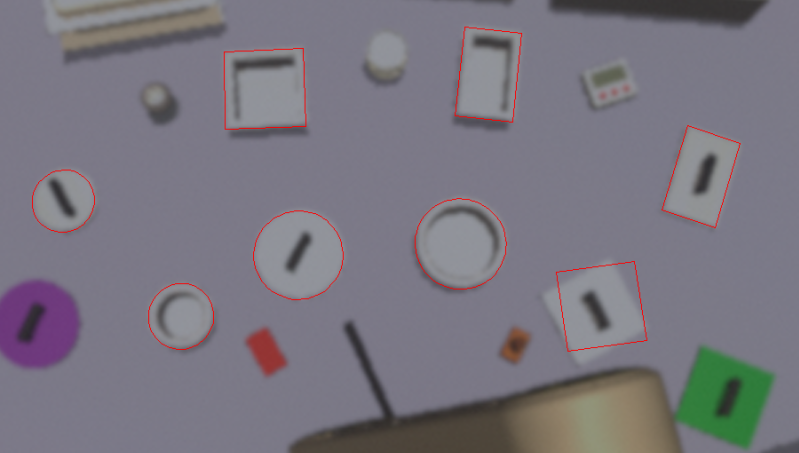

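View pics/fs.png

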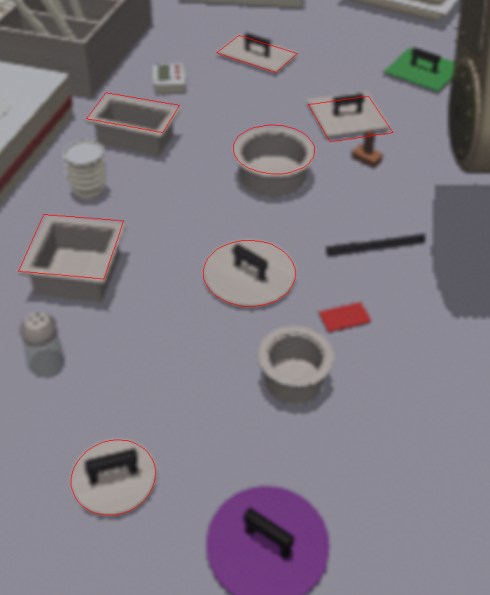

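```bash
python3 - <<'E'
from fit import *
t=pickle.load(open('top0.pkl','rb'));s=pickle.load(open('side0.pkl','rb'))
L=[('large_round',1,(283,201),(264,177),24,27),('small_round',0,(135,185),(187,326),16,24),('small_round',1,(178,229),(274,275),17,23),
('square',0,(333,226),(299,154),20,20),('square',1,(210,144),(168,224),18,27),('oblong',1,(293,139),(197,160),24,24)]
for n,pan,a,b,ra,rb in L:
    for nm,p,c,r in(('top',t,a,ra),('side',s,b,rb)):
        for k in ((.7,.78) if pan else (1,)):
            f=fit(p,n,pan,c,k=k,r=r);print(n,'pan' if pan else 'lid',nm,k,np.round(f[:3],1),round(f[3],4))
E
python3 - <<'E'
import cv2
a=cv2.imread('pics/top0.png')[200:285,300:410];b=cv2.imread('pics/side0.png')[110:175,230:360]
import numpy as np
f=lambda i:cv2.resize(i,(400,int(i.shape[0]*400/i.shape[1])),interpolation=cv2.INTER_CUBIC)
a,b=f(a),f(b);h=max(a.shape[0],b.shape[0]);cv2.imwrite('pics/sq.png',np.hstack([cv2.copyMakeBorder(i,0,h-i.shape[0],0,0,0) for i in(a,b)]))
E
```

```text
large_round pan top 0.7 [ 4.573e+02 -8.740e+01  3.000e-01] 0.0064
large_round pan top 0.78 [ 4.573e+02 -8.740e+01  3.000e-01] 0.0064
large_round pan side 0.7 [460.9 -85.   15.3] 0.009
large_round pan side 0.78 [461.2 -88.1  14.7] 0.0025
small_round lid top 1 [529.4 411.6   1.6] 0.0282
small_round lid side 1 [532.1 406.7   5.5] 0.0017
small_round pan top 0.7 [376.4 255.1   0.7] 0.0056
small_round pan top 0.78 [376.4 255.1   0.7] 0.0056
small_round pan side 0.7 [ 1607.9 -1971.4   121.3] 1.0
small_round pan side 0.78 [ 1607.9 -1971.4   121.3] 1.0
square lid top 1 [ 382.5 -261.2    5.9] 9.4917
square lid side 1 [ 369.3 -243.3   26.2] 0.1935
square pan top 0.7 [667.4 153.2  94.4] 0.9517
square pan top 0.78 [666.1 152.2   2.8] 0.9831
square pan side 0.7 [659.2 151.9   2.9] 0.0115
square pan side 0.78 [661.3 148.2   3.4] 0.0026
oblong pan top 0.7 [ 667.5 -129.8  169.9] 0.0225
oblong pan top 0.78 [ 667.5 -129.8  169.9] 0.0225
oblong pan side 0.7 [ 672.3 -132.1  171.9] 0.0089
oblong pan side 0.78 [ 672.9 -134.5  175.3] 0.0044
```

View pics/sq.png

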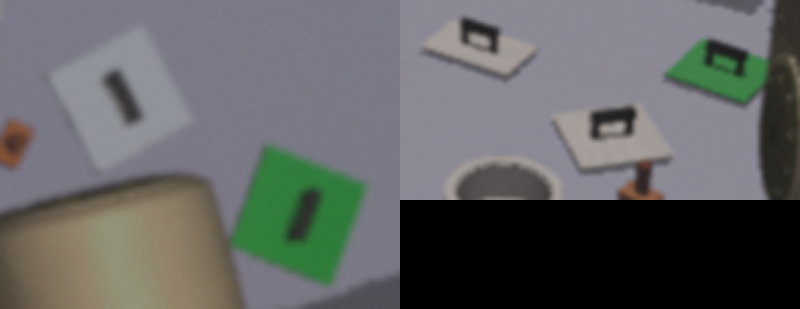

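```bash
cat > go.py <<'E'
import sys,numpy as np
from scipy.spatial.transform import Rotation as Ro
from workcell import get_state
def to(x,y,z,yaw,full=False,s=None):
    s=s or get_state();q=np.array(s['orientation']);R=Ro.from_quat(q[[1,2,3,0]])
    xa=R.as_matrix()[:,0];cur=np.degrees(np.arctan2(xa[1],xa[0]))
    if not full: yaw=cur+(yaw-cur+90)%180-90
    a=np.radians(yaw/2);T=Ro.from_quat([np.cos(a),np.sin(a),0,0])
    sl=R.inv().apply(np.array([x,y,z])-np.array(s['tcp_pos'])*1000);an=(R.inv()*T).as_rotvec(degrees=True)
    print('yaw',cur.round(1),'->',round(yaw,1),'slide',sl.round(1),'ang',an.round(1),'rows',round(max(np.linalg.norm(sl)/41.7,np.linalg.norm(an)/7.16),1),'tcp',(np.array(s['tcp_pos'])*1000).round(1),'q6',round(float(s['joint_pos'][5]),2))
if __name__=='__main__':to(*map(float,sys.argv[1:5]))
E
python3 go.py 455 112 160 151
python3 - <<'E'
from fit import *
t=pickle.load(open('top0.pkl','rb'))
print(ray(t,(333.4,226.5),.0085))
E
```

```text
yaw 19.8 -> -29.0 slide [ 466.  -526.2   82.3] ang [ 0.  -0.  48.8] rows 17.0 tcp [ 194.9 -541.   242.3] q6 1.43
[ 0.37226468 -0.25739755]
```

{"method": "jog_arm", "body": {
  "moves": [
    {"slide":[466,-526,82],"angular":[0,0,49]},
    {"slide":[466,-526,82],"angular":[0,0,49]},
    {"slide":[466,-526,82],"angular":[0,0,49]},
    {"slide":[466,-526,82],"angular":[0,0,49]},
    {"slide":[466,-526,82],"angular":[0,0,49]},
    {"slide":[466,-526,82],"angular":[0,0,49]},
    {"slide":[466,-526,82],"angular":[0,0,49]},
    {"slide":[466,-526,82],"angular":[0,0,49]},
    {"slide":[466,-526,82],"angular":[0,0,49]},
    {"slide":[466,-526,82],"angular":[0,0,49]}
  ]
}}

```text
schema error: expected keys fingers, slide, angular
```

```bash
python3 go.py 455 112 100 151
```

```text
yaw 19.8 -> -29.0 slide [ 466.  -526.2  142.3] ang [ 0.  -0.  48.8] rows 17.2 tcp [ 194.9 -541.   242.3] q6 1.43
```

{"method": "jog_arm", "body": {
  "moves": [
    {"fingers":0.4,"slide":[466,-526,82],"angular":[0,0,49]},
    {"fingers":0.4,"slide":[466,-526,82],"angular":[0,0,49]},
    {"fingers":0.4,"slide":[466,-526,82],"angular":[0,0,49]},
    {"fingers":0.4,"slide":[466,-526,82],"angular":[0,0,49]},
    {"fingers":0.4,"slide":[466,-526,82],"angular":[0,0,49]},
    {"fingers":0.4,"slide":[466,-526,82],"angular":[0,0,49]},
    {"fingers":0.4,"slide":[466,-526,82],"angular":[0,0,49]},
    {"fingers":0.4,"slide":[466,-526,82],"angular":[0,0,49]},
    {"fingers":0.4,"slide":[466,-526,82],"angular":[0,0,49]},
    {"fingers":0.4,"slide":[466,-526,82],"angular":[0,0,49]}
  ],
  "squeeze": 50
}}

```text
clock: 1.73
tcp_pos: [0.3447, -0.1651, 0.1955]
orientation: [0.0, 0.968, -0.252, 0.001]
wrist_force: [0.1, 0.2, -0.2]
finger_gap: 0.0511
grip_force: 0.0
```

```bash
python3 go.py 455 112 100 151
```

```text
yaw -29.2 -> -29.0 slide [ -39.2 -295.7   95.4] ang [ 0.  -0.1 -0.2] rows 7.5 tcp [ 344.7 -165.1  195.5] q6 2.99
```

{"method": "jog_arm", "body": {
  "moves": [
    {"fingers":0.4,"slide":[-39,-296,35],"angular":[0,0,-90]},
    {"fingers":0.4,"slide":[-39,-296,35],"angular":[0,0,-90]},
    {"fingers":0.4,"slide":[-39,-296,35],"angular":[0,0,-90]},
    {"fingers":0.4,"slide":[-39,-296,35],"angular":[0,0,-90]},
    {"fingers":0.4,"slide":[-39,-296,35],"angular":[0,0,-90]},
    {"fingers":0.4,"slide":[-39,-296,35],"angular":[0,0,-90]},
    {"fingers":0.4,"slide":[-39,-296,35],"angular":[0,0,-90]},
    {"fingers":0.4,"slide":[-39,-296,35],"angular":[0,0,-90]},
    {"fingers":0.4,"slide":[-39,-296,35],"angular":[0,0,-90]},
    {"fingers":0.4,"slide":[-39,-296,35],"angular":[0,0,-90]}
  ]
}}

```text
clock: 2.57
tcp_pos: [0.4548, 0.1121, 0.16]
orientation: [-0.0, 0.931, 0.366, -0.0]
wrist_force: [-0.3, -0.5, -0.6]
finger_gap: 0.051
grip_force: 0.0
```

```bash
sed -i 's/to(\*map(float,sys.argv\[1:5\]))/to(*map(float,sys.argv[1:5]),full=len(sys.argv)>5)/' go.py; python3 go.py 455 112 100 151 f
```

```text
yaw 43.0 -> 151.0 slide [ 0.1  0.3 60. ] ang [  -0.    0. -108.] rows 15.1 tcp [454.8 112.1 160. ] q6 2.46
```

{"method": "jog_arm", "body": {
  "moves": [
    {"fingers":0.4,"slide":[0,0,60],"angular":[0,0,-108]},
    {"fingers":0.4,"slide":[0,0,60],"angular":[0,0,-108]},
    {"fingers":0.4,"slide":[0,0,60],"angular":[0,0,-108]},
    {"fingers":0.4,"slide":[0,0,60],"angular":[0,0,-108]},
    {"fingers":0.4,"slide":[0,0,60],"angular":[0,0,-108]},
    {"fingers":0.4,"slide":[0,0,60],"angular":[0,0,-108]},
    {"fingers":0.4,"slide":[0,0,60],"angular":[0,0,-108]},
    {"fingers":0.4,"slide":[0,0,60],"angular":[0,0,-108]},
    {"fingers":0.4,"slide":[0,0,60],"angular":[0,0,-108]},
    {"fingers":0.4,"slide":[0,0,60],"angular":[0,0,-108]}
  ]
}}

```text
clock: 3.4
tcp_pos: [0.4548, 0.1107, 0.1004]
orientation: [0.0, 0.542, 0.841, 0.0]
wrist_force: [-0.7, 0.4, 0.5]
finger_gap: 0.0511
grip_force: 0.0
```

```bash
python3 go.py 455 112 26 151 f; python3 - <<'E'
from workcell import *
from fit import *
p=read_camera('top');pickle.dump(p,open('top1.pkl','wb'));cv2.imwrite('pics/top1.png',p['color'][:,:,::-1])
for r in (21,23,26):print(np.round(fit(p,'square',0,(333,226),r=r),2))
print(bar(p,(333,226)))
E
```

```text
yaw 114.4 -> 151.0 slide [ 1.1  0.7 74.4] ang [  0.    0.  -36.6] rows 5.1 tcp [454.8 110.7 100.4] q6 1.21
[ 382.51 -261.19    5.86    8.11]
[ 382.51 -261.19    5.86    8.11]
[ 382.51 -261.19    5.86  213.01]
(array([ 371.55038726, -251.67661242]), np.float64(25.373142950646013))
```

{"method": "jog_arm", "body": {
  "moves": [
    {"fingers":0.4,"slide":[1,1,20],"angular":[0,0,-37]},
    {"fingers":0.4,"slide":[1,1,20],"angular":[0,0,-37]},
    {"fingers":0.4,"slide":[1,1,20],"angular":[0,0,-37]},
    {"fingers":0.4,"slide":[1,1,20],"angular":[0,0,-37]},
    {"fingers":0.4,"slide":[1,1,20],"angular":[0,0,-37]},
    {"fingers":0.4,"slide":[1,1,40],"angular":[0,0,-37]},
    {"fingers":0.4,"slide":[1,1,60],"angular":[0,0,-37]},
    {"fingers":0.4,"slide":[1,1,73],"angular":[0,0,-37]},
    {"fingers":0.4,"slide":[1,1,73],"angular":[0,0,-37]}
  ]
}}

```text
clock: 4.2
tcp_pos: [0.4531, 0.1118, 0.0251]
orientation: [-0.002, 0.251, 0.968, -0.001]
wrist_force: [0.2, 0.1, -0.5]
finger_gap: 0.0513
grip_force: 0.0
```

```bash
python3 go.py 455 112 26 151 f
```

```text
yaw 150.9 -> 151.0 slide [-1.5  1.1 -0.9] ang [-0.1 -0.2 -0.1] rows 0.1 tcp [453.1 111.8  25.1] q6 0.58
```

{"method": "jog_arm", "body": {
  "moves": [
    {"fingers":1,"slide":[0,0,0],"angular":[0,0,0]},
    {"fingers":1,"slide":[0,0,0],"angular":[0,0,0]},
    {"fingers":1,"slide":[0,0,0],"angular":[0,0,0]},
    {"fingers":1,"slide":[0,0,0],"angular":[0,0,0]},
    {"fingers":1,"slide":[0,0,0],"angular":[0,0,0]},
    {"fingers":1,"slide":[0,0,0],"angular":[0,0,0]},
    {"fingers":1,"slide":[0,0,-20],"angular":[0,0,0]},
    {"fingers":1,"slide":[0,0,-50],"angular":[0,0,0]},
    {"fingers":1,"slide":[0,0,-90],"angular":[0,0,0]},
    {"fingers":1,"slide":[0,0,-90],"angular":[0,0,0]}
  ],
  "squeeze": 60
}}

```text
clock: 5.03
tcp_pos: [0.4592, 0.1124, 0.1238]
orientation: [0.005, 0.25, 0.968, 0.002]
wrist_force: [1.7, -0.0, -1.4]
finger_gap: 0.0105
grip_force: 59.0
```

```bash
python3 go.py 459 -88 115 150 f;  python3 - <<'E'
from workcell import *
from fit import *
p=read_camera('side');pickle.dump(p,open('side1.pkl','wb'));cv2.imwrite('pics/side1.png',cv2.resize(p['color'][100:380,100:400,::-1],None,fx=2,fy=2))
E
```

```text
yaw 151.1 -> 150.0 slide [ -96.8 -175.5    8.6] ang [0.3 0.5 1.1] rows 4.8 tcp [459.2 112.4 123.8] q6 0.58
```

View pics/side1.png

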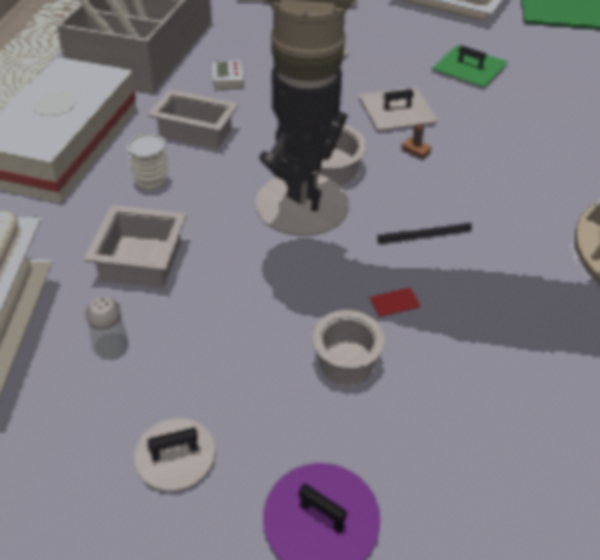

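{"method": "jog_arm", "body": {
  "moves": [
    {"fingers":1,"slide":[-97,-176,9],"angular":[0,0,1]},
    {"fingers":1,"slide":[-97,-176,9],"angular":[0,0,1]},
    {"fingers":1,"slide":[-97,-176,9],"angular":[0,0,1]},
    {"fingers":1,"slide":[-97,-176,9],"angular":[0,0,1]},
    {"fingers":1,"slide":[-97,-176,9],"angular":[0,0,1]},
    {"fingers":1,"slide":[-97,-176,9],"angular":[0,0,1]},
    {"fingers":1,"slide":[-97,-176,9],"angular":[0,0,1]},
    {"fingers":1,"slide":[-97,-176,9],"angular":[0,0,1]}
  ]
}}

```text
clock: 5.75
tcp_pos: [0.4539, -0.0885, 0.1073]
orientation: [-0.001, 0.259, 0.966, 0.0]
wrist_force: [0.5, 0.2, -1.6]
finger_gap: 0.0107
grip_force: 59.3
```

```bash
python3 go.py 459 -88 64 150 f
```

```text
yaw 150.0 -> 150.0 slide [-4.3  3.  43.3] ang [ 0.  -0.1 -0. ] rows 1.0 tcp [453.9 -88.5 107.3] q6 0.16
```

{"method": "jog_arm", "body": {
  "moves": [
    {"fingers":1,"slide":[-4,3,15],"angular":[0,0,0]},
    {"fingers":1,"slide":[-4,3,28],"angular":[0,0,0]},
    {"fingers":1,"slide":[-4,3,36],"angular":[0,0,0]},
    {"fingers":1,"slide":[-4,3,40],"angular":[0,0,0]},
    {"fingers":1,"slide":[-4,3,42],"angular":[0,0,0]},
    {"fingers":1,"slide":[-4,3,43],"angular":[0,0,0]},
    {"fingers":1,"slide":[-4,3,43],"angular":[0,0,0]}
  ]
}}

```text
clock: 6.33
tcp_pos: [0.4586, -0.0865, 0.0665]
orientation: [-0.001, 0.257, 0.966, 0.0]
wrist_force: [-6.6, 4.4, 12.1]
finger_gap: 0.0105
grip_force: 61.2
```

```bash
python3 go.py 459 -88 64 150 f
```

```text
yaw 150.2 -> 150.0 slide [-1.1 -1.1  2.5] ang [ 0.  -0.1  0.2] rows 0.1 tcp [458.6 -86.5  66.5] q6 0.16
```

```bash
python3 - <<'E'
from workcell import *
from fit import *
s=get_state();print(s['wrist_force'],s['ft_torque'],s['tcp_pos'])
p=read_camera('side');a=cv2.resize(p['color'][130:230,200:330,::-1],(520,400),interpolation=cv2.INTER_CUBIC)
cv2.imwrite('pics/a.png',a)
E
```

```text
[-6.58356432  4.43994688 12.11049824] [0.68024825 1.19985977 0.04792711] [ 0.45860106 -0.08654399  0.06648536]
```

View pics/a.png

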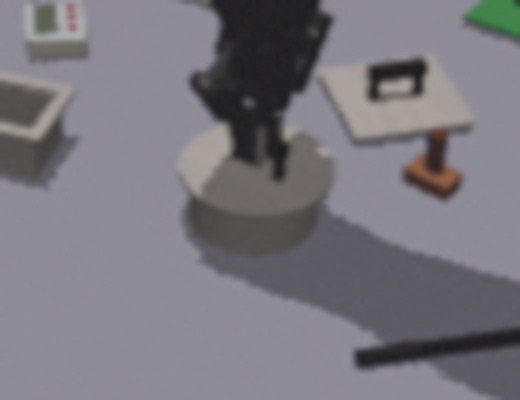

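{"method": "jog_arm", "body": {
  "moves": [
    {"fingers":0.4,"slide":[0,0,0],"angular":[0,0,0]},
    {"fingers":0.4,"slide":[0,0,0],"angular":[0,0,0]},
    {"fingers":0.4,"slide":[0,0,0],"angular":[0,0,0]},
    {"fingers":0.4,"slide":[0,0,0],"angular":[0,0,0]},
    {"fingers":0.4,"slide":[0,0,-20],"angular":[0,0,0]},
    {"fingers":0.4,"slide":[0,0,-60],"angular":[0,0,0]},
    {"fingers":0.4,"slide":[0,0,-90],"angular":[0,0,0]},
    {"fingers":0.4,"slide":[0,0,-90],"angular":[0,0,0]}
  ]
}}

```text
clock: 7.05
tcp_pos: [0.4634, -0.0896, 0.1611]
orientation: [0.005, 0.258, 0.966, -0.001]
wrist_force: [0.8, -0.7, 0.1]
finger_gap: 0.0511
grip_force: 0.0
```

```bash
python3 go.py 531 408 120 29; python3 go.py 531 408 120 209 f;python3 - <<'E'
from workcell import *
from fit import *
p=read_camera('side');a=cv2.resize(p['color'][130:230,200:330,::-1],(520,400),interpolation=cv2.INTER_CUBIC)
cv2.imwrite('pics/b.png',a)
E
```

```text
yaw 150.1 -> 209.0 slide [190.2 464.9  39.9] ang [ -0.2   0.5 -58.9] rows 12.1 tcp [463.4 -89.6 161.1] q6 0.16
yaw 150.1 -> 209.0 slide [190.2 464.9  39.9] ang [ -0.2   0.5 -58.9] rows 12.1 tcp [463.4 -89.6 161.1] q6 0.16
```

View pics/b.png

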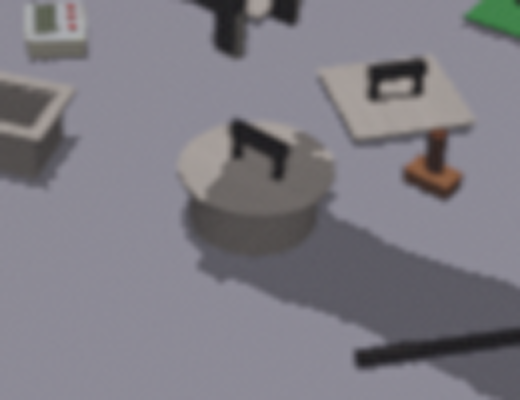

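{"method": "jog_arm", "body": {
  "moves": [
    {"fingers":0.4,"slide":[190,465,10],"angular":[0,0,-59]},
    {"fingers":0.4,"slide":[190,465,10],"angular":[0,0,-59]},
    {"fingers":0.4,"slide":[190,465,10],"angular":[0,0,-59]},
    {"fingers":0.4,"slide":[190,465,10],"angular":[0,0,-59]},
    {"fingers":0.4,"slide":[190,465,10],"angular":[0,0,-59]},
    {"fingers":0.4,"slide":[190,465,10],"angular":[0,0,-59]},
    {"fingers":0.4,"slide":[190,465,10],"angular":[0,0,-59]},
    {"fingers":0.4,"slide":[190,465,10],"angular":[0,0,-59]},
    {"fingers":0.4,"slide":[190,465,10],"angular":[0,0,-59]},
    {"fingers":0.4,"slide":[190,465,10],"angular":[0,0,-59]}
  ]
}}

```text
clock: 7.93
tcp_pos: [0.515, 0.3264, 0.1454]
orientation: [-0.001, -0.252, 0.968, -0.0]
wrist_force: [-0.3, -0.2, 0.8]
finger_gap: 0.0516
grip_force: 0.0
```

```bash
python3 go.py 531 408 120 209 f;python3 - <<'E'
from workcell import *
from fit import *
p=read_camera('side')
for c,r in (((299,154),22),((299,154),24)):print('sq lid',np.round(fit(p,'square',0,c,r=r),2))
# lid on large pan: at z .0465
import fit as F
T=mask(p,(264,176),27);
for k in (.78,):
  print('pan+lid as pan',np.round(fit(p,'large_round',1,(264,176),k=k,r=27),3))
p=read_camera('top')
im=p['color'];print(im[226,322],im[226,345],im[200,320],im[215,360])
print('pan+lid top',np.round(fit(p,'large_round',1,(282,200),k=.78,r=24),3), 'bar z.078:',)
pickle.dump(p,open('top2.pkl','wb'))
E
```

```text
yaw -150.8 -> 209.0 slide [-53.8  63.5  25.3] ang [-0.  -0.1  0.2] rows 2.1 tcp [515.  326.4 145.4] q6 -0.08
sq lid [ 3.6634e+02 -2.3819e+02  1.1646e+02  2.3000e-01]
sq lid [ 3.6860e+02 -2.4344e+02  2.6220e+01  2.5000e-01]
pan+lid as pan [ 4.6027e+02 -8.9232e+01  2.0974e+01  2.0000e-03]
[142 144 151] [141 143 150] [121 119 132] [121 118 132]
pan+lid top [ 4.56798e+02 -8.61490e+01  4.28300e+00  4.20000e-02] bar z.078:
```

{"method": "jog_arm", "body": {
  "moves": [
    {"fingers":0.4,"slide":[-53,63,25],"angular":[0,0,0]},
    {"fingers":0.4,"slide":[-53,63,25],"angular":[0,0,0]},
    {"fingers":0.4,"slide":[-53,63,25],"angular":[0,0,0]},
    {"fingers":0.4,"slide":[-53,63,25],"angular":[0,0,0]},
    {"fingers":0.4,"slide":[-53,63,60],"angular":[0,0,0]},
    {"fingers":0.4,"slide":[-53,63,90],"angular":[0,0,0]},
    {"fingers":0.4,"slide":[-53,63,110],"angular":[0,0,0]},
    {"fingers":0.4,"slide":[-53,63,118],"angular":[0,0,0]},
    {"fingers":0.4,"slide":[-53,63,118],"angular":[0,0,0]}
  ]
}}

```text
clock: 8.78
tcp_pos: [0.5299, 0.4027, 0.0267]
orientation: [-0.003, -0.25, 0.968, -0.001]
wrist_force: [0.0, -1.5, 0.1]
finger_gap: 0.0515
grip_force: 0.0
```

```bash
python3 go.py 531 408 27 209 f
```

```text
yaw -151.0 -> 209.0 slide [-3.5  4.1 -0.4] ang [-0.  -0.3 -0. ] rows 0.1 tcp [529.9 402.7  26.7] q6 0.02
```

{"method": "jog_arm", "body": {
  "moves": [
    {"fingers":0.4,"slide":[-2,2,0],"angular":[0,0,0]},
    {"fingers":1,"slide":[-2,2,0],"angular":[0,0,0]},
    {"fingers":1,"slide":[-2,2,0],"angular":[0,0,0]},
    {"fingers":1,"slide":[-2,2,0],"angular":[0,0,0]},
    {"fingers":1,"slide":[-2,2,0],"angular":[0,0,0]},
    {"fingers":1,"slide":[-2,2,0],"angular":[0,0,0]},
    {"fingers":1,"slide":[-2,2,0],"angular":[0,0,0]}
  ]
}}

```text
clock: 9.37
tcp_pos: [0.5335, 0.4086, 0.0308]
orientation: [0.002, -0.251, 0.968, 0.0]
wrist_force: [0.2, -1.3, 6.5]
finger_gap: 0.011
grip_force: 59.7
```

```bash
python3 go.py 376 255 120 209 f
```

```text
yaw -150.9 -> 209.0 slide [212.  -57.8 -89.9] ang [-0.   0.2  0.1] rows 5.7 tcp [533.5 408.6  30.8] q6 0.03
```

{"method": "jog_arm", "body": {
  "moves": [
    {"fingers":1,"slide":[0,0,-30],"angular":[0,0,0]},
    {"fingers":1,"slide":[0,0,-70],"angular":[0,0,0]},
    {"fingers":1,"slide":[30,-8,-90],"angular":[0,0,0]},
    {"fingers":1,"slide":[65,-18,-90],"angular":[0,0,0]},
    {"fingers":1,"slide":[105,-29,-90],"angular":[0,0,0]},
    {"fingers":1,"slide":[145,-40,-90],"angular":[0,0,0]},
    {"fingers":1,"slide":[180,-50,-90],"angular":[0,0,0]},
    {"fingers":1,"slide":[212,-58,-90],"angular":[0,0,0]},
    {"fingers":1,"slide":[212,-58,-90],"angular":[0,0,0]},
    {"fingers":1,"slide":[212,-58,-90],"angular":[0,0,0]}
  ]
}}

```text
clock: 10.2
tcp_pos: [0.3733, 0.2532, 0.119]
orientation: [-0.001, -0.25, 0.968, -0.0]
wrist_force: [0.0, 0.5, -0.2]
finger_gap: 0.0106
grip_force: 58.7
```

```bash
python3 go.py 376 255 68 209 f
```

```text
yaw -151.0 -> 209.0 slide [-3.3  0.3 51. ] ang [ 0.  -0.1  0. ] rows 1.2 tcp [373.3 253.2 119. ] q6 -0.09
```

```bash
sed -i "s/def fit(p,s,pan,px,k=.9,r=30,a0s=None):/def fit(p,s,pan,px,k=.9,r=30,zz=None):/; s/z=.045 if pan else .0085;best/z=zz or (.045 if pan else .0085);best/" fit.py; python3 go.py 376 255 68 209 f; python3 - <<'E'
from workcell import *
from fit import *
p=read_camera('side');c=proj(p,[[.375,.255,.0965]])[0];print(c)
a,b=np.int32(c)
for r in(24,30):print(np.round(fit(p,'small_round',0,c,r=r,zz=.0965),3))
p0=pickle.load(open('side0.pkl','rb'))
c0=proj(p0,[[.376,.255,.03]])[0]
for r in (20,22,25,30):print('pan',np.round(fit(p0,'small_round',1,c0,k=.75,r=r),3))
cv2.imwrite('pics/c.png',cv2.resize(p['color'][b-60:b+60,a-70:a+70,::-1],(560,480),interpolation=cv2.INTER_CUBIC))
E
```

```text
yaw -151.0 -> 209.0 slide [-3.3  0.3 51. ] ang [ 0.  -0.1  0. ] rows 1.2 tcp [373.3 253.2 119. ] q6 -0.09
[277.37979026 252.95532491]
[337.767 207.783  72.204  22.127]
[330.416 212.702  63.708   6.76 ]
pan [ 1.606196e+03 -1.977418e+03  1.213020e+02  1.000000e+00]
pan [ 1.606196e+03 -1.977418e+03  1.213020e+02  1.000000e+00]
pan [ 1.606196e+03 -1.977418e+03  1.213020e+02  1.000000e+00]
pan [ 1.606196e+03 -1.977418e+03  1.213020e+02  1.000000e+00]
```

View pics/c.png

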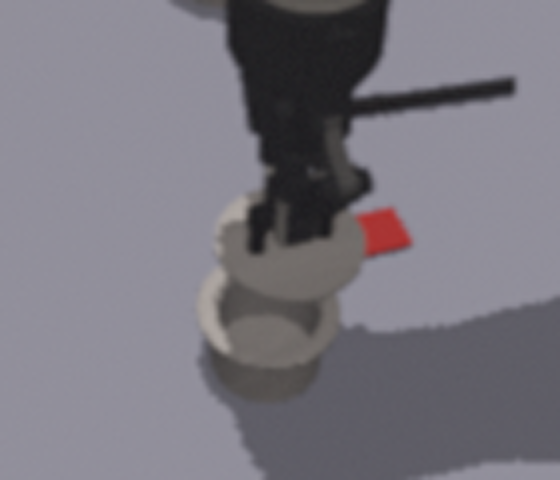

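```bash
sed -i "s/f=1.0\*im\[...,0\]-im\[...,2\].*/f=1.0*im[...,0]-im[...,2];f[(f>25)|(im.max(2)<60)]=f.min();f=np.clip(f,-30,15)/" fit.py; python3 - <<'E'
from workcell import *
from fit import *
p=read_camera('side')
p0=pickle.load(open('side0.pkl','rb'));t1=pickle.load(open('top2.pkl','rb'))
c0=proj(p0,[[.376,.255,.03]])[0]
for r in (23,26):print('pan',np.round(fit(p0,'small_round',1,c0,k=.75,r=r),3))
for r in (20,22,25):print('sq side',np.round(fit(p0,'square',0,(299,154),r=r),3));print('sq top',np.round(fit(t1,'square',0,(333,226),r=r),3))
# ellipse of held lid: compare predicted outline with gradient: draw options
a,b=277,253
I=cv2.resize(p['color'][b-60:b+60,a-70:a+70,::-1],(700,600),interpolation=cv2.INTER_CUBIC)
for x,y,z,c in((.376,.255,.0965,(0,0,255)),(.376,.255,.046,(0,255,0))):
    h=proj(p,outline('small_round',x,y,0,z));cv2.polylines(I,[np.int32((h-[a-70,b-60]+.5)*5)],True,c,1)
cv2.imwrite('pics/d.png',I)
E
```

```text
pan [3.7994e+02 2.5536e+02 6.8080e+00 6.0000e-03]
pan [3.7994e+02 2.5536e+02 6.8080e+00 6.0000e-03]
sq side [ 3.68368e+02 -2.43454e+02  2.61280e+01  1.97000e-01]
sq top [ 382.506 -261.186    5.86     8.812]
sq side [ 3.68864e+02 -2.43498e+02  1.16094e+02  2.32000e-01]
sq top [ 382.506 -261.186    5.86     8.812]
sq side [ 3.68864e+02 -2.43498e+02  1.16094e+02  2.57000e-01]
sq top [ 382.506 -261.186    5.86     8.812]
```

View pics/d.png

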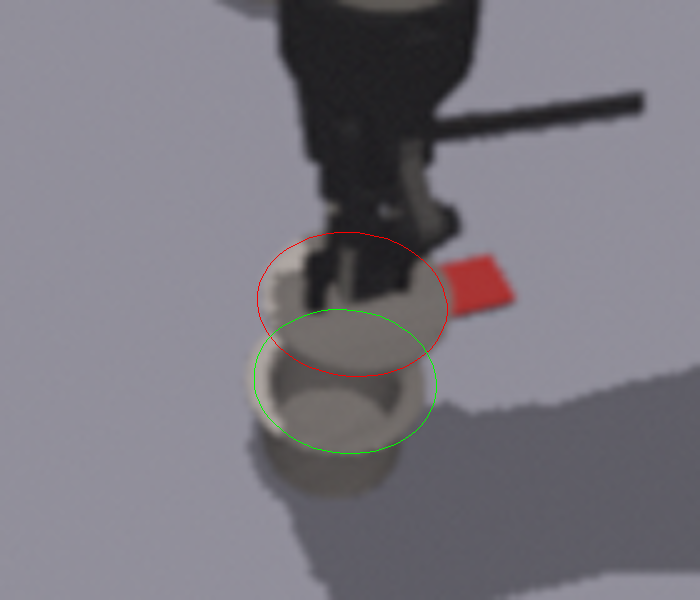

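{"method": "jog_arm", "body": {
  "moves": [
    {"fingers":1,"slide":[-6,-1,15],"angular":[0,0,0]},
    {"fingers":1,"slide":[-6,-1,30],"angular":[0,0,0]},
    {"fingers":1,"slide":[-6,-1,40],"angular":[0,0,0]},
    {"fingers":1,"slide":[-6,-1,46],"angular":[0,0,0]},
    {"fingers":1,"slide":[-6,-1,50],"angular":[0,0,0]},
    {"fingers":1,"slide":[-6,-1,52],"angular":[0,0,0]},
    {"fingers":1,"slide":[-6,-1,52],"angular":[0,0,0]}
  ]
}}

```text
clock: 10.88
tcp_pos: [0.3816, 0.2569, 0.0687]
orientation: [0.0, -0.251, 0.968, -0.0]
wrist_force: [-5.9, -3.0, 13.5]
finger_gap: 0.0106
grip_force: 60.7
```

```bash
python3 go.py 379 255 68 209 f; python3 - <<'E'
from workcell import *
from fit import *
p=read_camera('side');a,b=277,270
cv2.imwrite('pics/e.png',cv2.resize(p['color'][b-50:b+50,a-60:a+60,::-1],(600,500),interpolation=cv2.INTER_CUBIC))
t1=pickle.load(open('top2.pkl','rb'));cv2.imwrite('m.png',mask(t1,(333,226),22));im=t1['color'].astype(int);print((im[...,0]-im[...,2])[204:250:4,311:357:4]);print(im.max(2)[204:250:4,311:357:4])
E
```

```text
yaw -150.9 -> 209.0 slide [ 3.2 -0.4  0.7] ang [-0.   0.   0.1] rows 0.1 tcp [381.6 256.9  68.7] q6 -0.09
[[-12 -11 -11 -11 -11 -11 -13 -11 -10 -11 -11 -12]
 [-12 -11 -11 -11 -12 -12 -10 -10 -11 -11 -11 -11]
 [-11 -11 -12 -11 -10  -9 -10 -10 -12 -12 -12 -11]
 [-12 -12 -12  -9  -9  -9  -9  -9 -10 -11 -12 -11]
 [-11  -9  -9  -9  -8  -4 -10 -10  -8 -10 -11 -11]
 [-11  -8  -9  -9  -8   0  -6  -9  -9 -11 -11 -12]
 [-11 -10  -9 -10  -9  -5  -2  -8  -9  -9 -12 -11]
 [-12 -12  -9  -9  -9 -10   0  -8  -9  -9  -9 -11]
 [-11 -11 -10 -10  -9  -9  -8 -10  -9 -11 -11 -12]
 [-11 -12 -11 -10  -9  -9  -9  -9 -11 -11 -11 -12]
 [-12 -11 -12 -10 -10  -9 -11 -12 -12 -12 -11 -12]
 [-12 -13 -11 -11 -12 -11 -12 -11 -11 -12 -12 -12]]
[[133 132 132 132 132 131 133 132 132 132 132 133]
 [132 133 132 132 133 133 140 144 132 132 132 132]
 [132 132 133 132 138 149 151 151 135 132 132 132]
 [132 132 136 147 151 150 151 151 146 132 132 132]
 [129 146 151 150 143  74 147 152 150 135 132 132]
 [132 138 150 151 144  67 102 150 151 148 132 133]
 [132 127 148 151 150 124  57 145 150 151 137 133]
 [133 132 127 150 150 149  67 127 150 151 146 132]
 [132 131 128 149 151 150 149 151 150 141 131 131]
 [132 133 131 133 151 151 150 141 133 132 132 132]
 [132 132 133 129 150 145 134 133 133 133 132 132]
 [132 133 132 132 130 132 132 131 132 132 132 132]]
```

View pics/e.png

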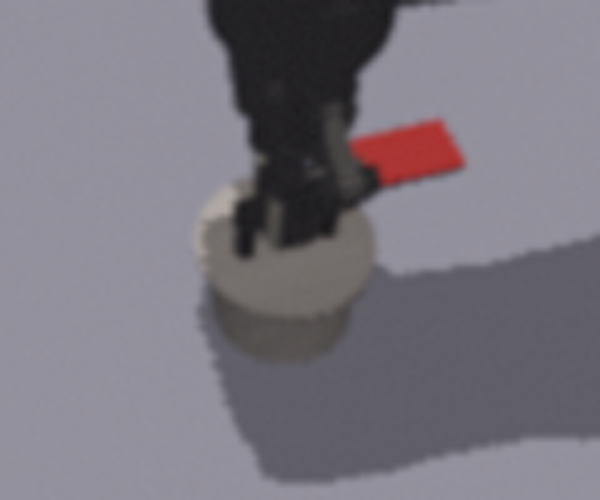

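{"method": "jog_arm", "body": {
  "moves": [
    {"fingers":0.4,"slide":[0,0,0],"angular":[0,0,0]},
    {"fingers":0.4,"slide":[0,0,0],"angular":[0,0,0]},
    {"fingers":0.4,"slide":[0,0,0],"angular":[0,0,0]},
    {"fingers":0.4,"slide":[0,0,0],"angular":[0,0,0]},
    {"fingers":0.4,"slide":[0,0,-30],"angular":[0,0,0]},
    {"fingers":0.4,"slide":[0,0,-70],"angular":[0,0,0]},
    {"fingers":0.4,"slide":[0,0,-100],"angular":[0,0,0]}
  ]
}}

```text
clock: 11.52
tcp_pos: [0.3809, 0.2564, 0.1687]
orientation: [-0.0, -0.251, 0.968, -0.0]
wrist_force: [0.8, 0.8, 0.5]
finger_gap: 0.0517
grip_force: 0.0
```

```bash
python3 - <<'E'
from workcell import *
import fit as F
from fit import *
p=read_camera('side');a,b=277,270
I=cv2.resize(p['color'][b-50:b+50,a-60:a+60,::-1],(600,500),interpolation=cv2.INTER_CUBIC)
h=proj(p,outline('small_round',.380,.2553,0,.048));cv2.polylines(I,[np.int32((h-[a-60,b-50]+.5)*5)],True,(0,0,255),1)
cv2.imwrite('pics/f.png',I)
print('pan+lid',np.round(fit(p,'small_round',1,(274,272),k=.75,r=24),3))
t=pickle.load(open('top2.pkl','rb'))
def m2(p,px,r):
    g=cv2.GaussianBlur(p['color'],(0,0),.5).max(2);m=np.uint8(g>141)*255;x,y=np.int32(px);k=np.zeros_like(m);k[y-r:y+r,x-r:x+r]=1
    cs=cv2.findContours(m*k,cv2.RETR_EXTERNAL,cv2.CHAIN_APPROX_NONE)[0];c=max(cs,key=cv2.contourArea);M=np.zeros_like(m);cv2.fillPoly(M,[cv2.convexHull(c)],255);return M
F.mask=m2
print('sq top',np.round(fit(t,'square',0,(333,226),r=22),3))
E
python3 go.py 371 -250 150 25.5;python3 go.py 371 -250 150 115.5
```

```text
pan+lid [3.78932e+02 2.51929e+02 1.10030e+01 1.07000e-01]
sq top [ 3.72723e+02 -2.55855e+02  1.14103e+02  1.90000e-02]
yaw -150.9 -> -154.5 slide [ 258.2 -437.6   22.5] ang [-0.   0.5  3.6] rows 12.2 tcp [384.  257.8 174.4] q6 -0.09
yaw -150.9 -> -64.5 slide [ 258.2 -437.6   22.5] ang [ -0.4   0.4 -86.4] rows 12.2 tcp [384.  257.8 174.4] q6 -0.09
```

View pics/f.png

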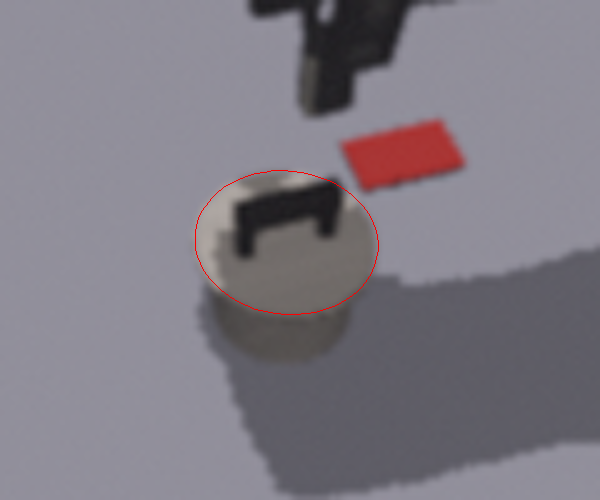

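{"method": "jog_arm", "body": {
  "moves": [
    {"fingers":0.4,"slide":[258,-438,20],"angular":[0,0,4]},
    {"fingers":0.4,"slide":[258,-438,20],"angular":[0,0,4]},
    {"fingers":0.4,"slide":[258,-438,20],"angular":[0,0,4]},
    {"fingers":0.4,"slide":[258,-438,20],"angular":[0,0,4]},
    {"fingers":0.4,"slide":[258,-438,20],"angular":[0,0,4]},
    {"fingers":0.4,"slide":[258,-438,20],"angular":[0,0,4]},
    {"fingers":0.4,"slide":[258,-438,20],"angular":[0,0,4]},
    {"fingers":0.4,"slide":[258,-438,20],"angular":[0,0,4]},
    {"fingers":0.4,"slide":[258,-438,20],"angular":[0,0,4]},
    {"fingers":0.4,"slide":[258,-438,20],"angular":[0,0,4]}
  ]
}}

```text
clock: 12.4
tcp_pos: [0.37, -0.1621, 0.1507]
orientation: [0.0, -0.217, 0.976, -0.0]
wrist_force: [0.8, -0.0, 0.6]
finger_gap: 0.0512
grip_force: 0.0
```

```bash
python3 - <<'E'
from fit import *
p=pickle.load(open('side0.pkl','rb'))
q=np.array([ray(p,c,.0085) for c in ((278.9,147.5),(289.6,165.1),(317.9,160.5),(309.1,144))]);print(q*1000,q.mean(0)*1000)
E
python3 go.py 371 -251 110 25
```

```text
[[ 439.55944666 -277.30677167]
 [ 393.66375406 -186.67015496]
 [ 308.97567012 -230.15612746]
 [ 343.73520338 -319.81523405]] [ 371.48351855 -253.48707204]
yaw -155.0 -> -155.0 slide [ 36.8 -81.   40.8] ang [-0.  0.  0.] rows 2.3 tcp [ 370.  -162.1  150.7] q6 -1.05
```

{"method": "jog_arm", "body": {
  "moves": [
    {"fingers":0.4,"slide":[37,-83,40],"angular":[0,0,0]},
    {"fingers":0.4,"slide":[37,-83,40],"angular":[0,0,0]},
    {"fingers":0.4,"slide":[37,-83,40],"angular":[0,0,0]},
    {"fingers":0.4,"slide":[37,-83,40],"angular":[0,0,0]},
    {"fingers":0.4,"slide":[37,-83,70],"angular":[0,0,0]},
    {"fingers":0.4,"slide":[37,-83,100],"angular":[0,0,0]},
    {"fingers":0.4,"slide":[37,-83,115],"angular":[0,0,0]},
    {"fingers":0.4,"slide":[37,-83,121],"angular":[0,0,0]},
    {"fingers":0.4,"slide":[37,-83,121],"angular":[0,0,0]},
    {"fingers":0.4,"slide":[37,-83,121],"angular":[0,0,0]}
  ]
}}

```text
clock: 13.23
tcp_pos: [0.3724, -0.2501, 0.0303]
orientation: [0.0, -0.217, 0.976, -0.0]
wrist_force: [-0.2, 0.1, 0.9]
finger_gap: 0.0514
grip_force: 0.0
```

```bash
python3 go.py 371.5 -253 29 25
```

```text
yaw -154.9 -> -155.0 slide [ 2.1 -2.2  1.3] ang [-0.   0.   0.1] rows 0.1 tcp [ 372.4 -250.1   30.3] q6 -1.21
```

{"method": "jog_arm", "body": {
  "moves": [
    {"fingers":0.4,"slide":[1,-1,1],"angular":[0,0,0]},
    {"fingers":1,"slide":[1,-1,1],"angular":[0,0,0]},
    {"fingers":1,"slide":[1,-1,1],"angular":[0,0,0]},
    {"fingers":1,"slide":[1,-1,1],"angular":[0,0,0]},
    {"fingers":1,"slide":[1,-1,1],"angular":[0,0,0]},
    {"fingers":1,"slide":[1,-1,1],"angular":[0,0,0]},
    {"fingers":1,"slide":[1,-1,1],"angular":[0,0,0]},
    {"fingers":1,"slide":[1,-1,-30],"angular":[0,0,0]},
    {"fingers":1,"slide":[1,-1,-65],"angular":[0,0,0]},
    {"fingers":1,"slide":[1,-1,-100],"angular":[0,0,0]}
  ]
}}

```text
clock: 14.07
tcp_pos: [0.3705, -0.251, 0.1301]
orientation: [-0.001, -0.217, 0.976, 0.001]
wrist_force: [1.6, -0.1, -2.2]
finger_gap: 0.0106
grip_force: 59.3
```

```bash
python3 go.py 659 150 145 182
```

```text
yaw -155.0 -> -178.0 slide [-431.1  241.3  -14.6] ang [ 0.1 -0.1 23. ] rows 11.9 tcp [ 370.5 -251.   130.1] q6 -1.21
```

{"method": "jog_arm", "body": {
  "moves": [
    {"fingers":1,"slide":[-431,241,-25],"angular":[0,0,23]},
    {"fingers":1,"slide":[-431,241,-25],"angular":[0,0,23]},
    {"fingers":1,"slide":[-431,241,-25],"angular":[0,0,23]},
    {"fingers":1,"slide":[-431,241,-25],"angular":[0,0,23]},
    {"fingers":1,"slide":[-431,241,-25],"angular":[0,0,23]},
    {"fingers":1,"slide":[-431,241,-25],"angular":[0,0,23]},
    {"fingers":1,"slide":[-431,241,-25],"angular":[0,0,23]},
    {"fingers":1,"slide":[-431,241,-25],"angular":[0,0,23]},
    {"fingers":1,"slide":[-431,241,-25],"angular":[0,0,23]},
    {"fingers":1,"slide":[-431,241,-25],"angular":[0,0,23]}
  ]
}}

```text
clock: 14.9
tcp_pos: [0.6036, 0.0716, 0.1495]
orientation: [-0.0, -0.018, 1.0, -0.0]
wrist_force: [1.1, -1.0, -1.4]
finger_gap: 0.0112
grip_force: 59.3
```

```bash
python3 go.py 659 150 125 182
```

```text
yaw -177.9 -> -178.0 slide [-58.2  76.4  24.4] ang [-0.  -0.   0.1] rows 2.4 tcp [603.6  71.6 149.5] q6 -0.05
```

{"method": "jog_arm", "body": {
  "moves": [
    {"fingers":1,"slide":[-57,76,24],"angular":[0,0,0]},
    {"fingers":1,"slide":[-57,76,24],"angular":[0,0,0]},
    {"fingers":1,"slide":[-57,76,24],"angular":[0,0,0]},
    {"fingers":1,"slide":[-57,76,24],"angular":[0,0,0]},
    {"fingers":1,"slide":[-57,76,24],"angular":[0,0,0]},
    {"fingers":1,"slide":[-57,76,24],"angular":[0,0,0]},
    {"fingers":1,"slide":[-57,76,24],"angular":[0,0,0]}
  ]
}}

```text
clock: 15.48
tcp_pos: [0.6569, 0.1463, 0.1261]
orientation: [-0.0, -0.017, 1.0, -0.0]
wrist_force: [0.4, -0.3, -2.3]
finger_gap: 0.0108
grip_force: 59.3
```

```bash
python3 go.py 659 150 67 182;  python3 - <<'E'
from workcell import *
from fit import *
s=get_state();x,y,z=s['tcp_pos']
p=read_camera('side');c=np.int32(proj(p,[[.66,.15,.06]])[0]);o=c-[60,60]
I=cv2.resize(p['color'][o[1]:o[1]+120,o[0]:o[0]+120,::-1],(600,600),interpolation=cv2.INTER_CUBIC)
for a,b,zz,k,cc in((x,y,z-.029+.0085,2,(0,0,255)),(.661,.150,.045,2.5,(0,255,0))):
    h=proj(p,outline('square',a,b,np.radians(k),zz));cv2.polylines(I,[np.int32((h-o+.5)*5)],True,cc,1)
cv2.imwrite('pics/g.png',I)
E
```

```text
yaw -178.0 -> -178.0 slide [-2.3  3.7 59.1] ang [-0. -0. -0.] rows 1.4 tcp [656.9 146.3 126.1] q6 0.07
```

View pics/g.png

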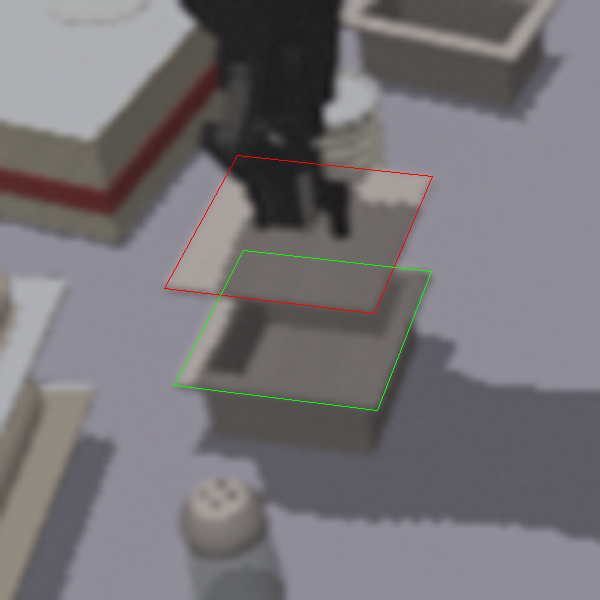

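{"method": "jog_arm", "body": {
  "moves": [
    {"fingers":1,"slide":[-4,4,20],"angular":[0,0,0]},
    {"fingers":1,"slide":[-4,4,36],"angular":[0,0,0]},
    {"fingers":1,"slide":[-4,4,46],"angular":[0,0,0]},
    {"fingers":1,"slide":[-4,4,53],"angular":[0,0,0]},
    {"fingers":1,"slide":[-4,4,57],"angular":[0,0,0]},
    {"fingers":1,"slide":[-4,4,59],"angular":[0,0,0]},
    {"fingers":1,"slide":[-4,4,59],"angular":[0,0,0]}
  ]
}}

```text
clock: 16.12
tcp_pos: [0.6614, 0.1512, 0.0678]
orientation: [0.0, -0.018, 1.0, -0.0]
wrist_force: [0.2, -0.2, -1.9]
finger_gap: 0.0106
grip_force: 59.4
```

```bash
python3 go.py 661 150 67 182
```

```text
yaw -178.0 -> -178.0 slide [ 0.4 -1.2  0.8] ang [-0.  0.  0.] rows 0.0 tcp [661.4 151.2  67.8] q6 0.07
```

{"method": "jog_arm", "body": {
  "moves": [
    {"fingers":1,"slide":[0,-1,1],"angular":[0,0,0]},
    {"fingers":1,"slide":[0,-1,2],"angular":[0,0,0]},
    {"fingers":1,"slide":[0,-1,2],"angular":[0,0,0]},
    {"fingers":1,"slide":[0,-1,2],"angular":[0,0,0]}
  ]
}}

```text
clock: 16.45
tcp_pos: [0.6616, 0.1513, 0.0677]
orientation: [0.001, -0.018, 1.0, 0.001]
wrist_force: [-4.9, 0.9, 9.9]
finger_gap: 0.0102
grip_force: 61.0
```

Contact on the rim. Release and look.

{"method": "jog_arm", "body": {
  "moves": [
    {"fingers":0.4,"slide":[0,0,0],"angular":[0,0,0]},
    {"fingers":0.4,"slide":[0,0,0],"angular":[0,0,0]},
    {"fingers":0.4,"slide":[0,0,0],"angular":[0,0,0]},
    {"fingers":0.4,"slide":[0,0,0],"angular":[0,0,0]},
    {"fingers":0.4,"slide":[0,0,-30],"angular":[0,0,0]},
    {"fingers":0.4,"slide":[0,0,-65],"angular":[0,0,0]},
    {"fingers":0.4,"slide":[0,0,-100],"angular":[0,0,0]}
  ]
}}

```text
clock: 17.03
tcp_pos: [0.6604, 0.1505, 0.1644]
orientation: [-0.002, -0.018, 1.0, -0.0]
wrist_force: [1.0, -0.3, 1.3]
finger_gap: 0.0511
grip_force: 0.0
```

```bash
python3 go.py 541.5 -402 160 159.5;  python3 - <<'E'
from workcell import *
from fit import *
p=read_camera('side');c=np.int32(proj(p,[[.66,.15,.06]])[0]);o=c-[60,60]
I=cv2.resize(p['color'][o[1]:o[1]+120,o[0]:o[0]+120,::-1],(480,480),interpolation=cv2.INTER_CUBIC)
h=proj(p,outline('square',.661,.15,np.radians(2.5),.048));cv2.polylines(I,[np.int32((h-o+.5)*4)],True,(0,0,255),1)
cv2.imwrite('pics/h.png',I)
E
```

```text
yaw -178.0 -> -200.5 slide [ 138.5 -547.9    5. ] ang [-0.1 -0.2 22.5] rows 13.6 tcp [660.4 150.5 164.4] q6 0.07
```

View pics/h.png

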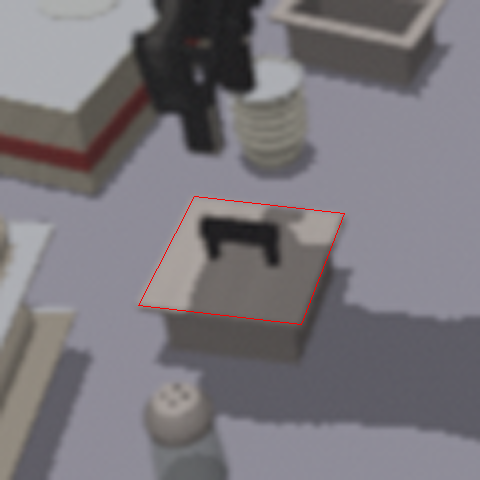

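{"method": "jog_arm", "body": {
  "moves": [
    {"fingers":0.4,"slide":[139,-548,5],"angular":[0,0,22]},
    {"fingers":0.4,"slide":[139,-548,5],"angular":[0,0,22]},
    {"fingers":0.4,"slide":[139,-548,5],"angular":[0,0,22]},
    {"fingers":0.4,"slide":[139,-548,5],"angular":[0,0,22]},
    {"fingers":0.4,"slide":[139,-548,5],"angular":[0,0,22]},
    {"fingers":0.4,"slide":[139,-548,5],"angular":[0,0,22]},
    {"fingers":0.4,"slide":[139,-548,5],"angular":[0,0,22]},
    {"fingers":0.4,"slide":[139,-548,5],"angular":[0,0,22]},
    {"fingers":0.4,"slide":[139,-548,5],"angular":[0,0,22]},
    {"fingers":0.4,"slide":[139,-548,5],"angular":[0,0,22]}
  ]
}}

```text
clock: 17.92
tcp_pos: [0.5727, -0.2586, 0.1609]
orientation: [0.0, 0.173, 0.985, -0.0]
wrist_force: [0.9, -0.6, 0.2]
finger_gap: 0.0511
grip_force: 0.0
```

```bash
python3 go.py 541.5 -402 110 159.5;  python3 - <<'E'
from fit import *
t=pickle.load(open('top0.pkl','rb'));s=pickle.load(open('side0.pkl','rb'))
for k in (.72,.75,.78,.82): print(k,np.round(fit(s,'oblong',1,(197,160),k=k,r=24),4),np.round(fit(t,'oblong',1,(293,140),k=k,r=26),4))
print(np.round(fit(s,'oblong',0,(256,125),r=24),3))
# rim outline direct: bright rim edges by minAreaRect in the top view
M=mask(t,(293,140),26);c=cv2.findContours(M,0,1)[0][0];q=np.float32([ray(t,a[0],.045)*1000 for a in c]);print(cv2.minAreaRect(q))
E
```

```text
yaw 160.0 -> 159.5 slide [ -19.6 -145.4   50.9] ang [-0.   0.   0.5] rows 3.7 tcp [ 572.7 -258.6  160.9] q6 -0.2
0.72 [ 6.722725e+02 -1.336288e+02  1.761037e+02  6.500000e-03] [ 6.673546e+02 -1.296478e+02  1.700291e+02  2.260000e-02]
0.75 [ 6.732116e+02 -1.338698e+02  1.747579e+02  4.300000e-03] [ 6.673546e+02 -1.296478e+02  1.700291e+02  2.260000e-02]
0.78 [ 6.729377e+02 -1.344740e+02  1.752738e+02  4.400000e-03] [ 6.673546e+02 -1.296478e+02  1.700291e+02  2.260000e-02]
0.82 [ 6.749325e+02 -1.376067e+02  1.725988e+02  9.000000e-03] [ 6.698966e+02 -1.300867e+02  1.712780e+02  1.960000e-02]
[ 5.42118e+02 -4.03829e+02  1.59399e+02  7.00000e-03]
((668.389892578125, -129.82130432128906), (74.1002197265625, 130.95127868652344), 80.99021911621094)
```

{"method": "jog_arm", "body": {
  "moves": [
    {"fingers":0.4,"slide":[-20,-146,50],"angular":[0,0,0.5]},
    {"fingers":0.4,"slide":[-20,-146,50],"angular":[0,0,0.5]},
    {"fingers":0.4,"slide":[-20,-146,50],"angular":[0,0,0.5]},
    {"fingers":0.4,"slide":[-20,-146,50],"angular":[0,0,0.5]},
    {"fingers":0.4,"slide":[-20,-146,55],"angular":[0,0,0.5]},
    {"fingers":0.4,"slide":[-20,-146,85],"angular":[0,0,0.5]},
    {"fingers":0.4,"slide":[-20,-146,115],"angular":[0,0,0.5]},
    {"fingers":0.4,"slide":[-20,-146,131],"angular":[0,0,0.5]},
    {"fingers":0.4,"slide":[-20,-146,131],"angular":[0,0,0.5]},
    {"fingers":0.4,"slide":[-20,-146,131],"angular":[0,0,0.5]}
  ]
}}

```text
clock: 18.75
tcp_pos: [0.5418, -0.3997, 0.029]
orientation: [-0.001, 0.177, 0.984, 0.001]
wrist_force: [0.7, -0.2, 0.5]
finger_gap: 0.0512
grip_force: 0.0
```

```bash
python3 go.py 541.5 -402.5 29 159.5
```

```text
yaw 159.6 -> 159.5 slide [-0.7 -2.7 -0. ] ang [ 0.1 -0.1  0.1] rows 0.1 tcp [ 541.8 -399.7   29. ] q6 -0.4
```

{"method": "jog_arm", "body": {
  "moves": [
    {"fingers":0.4,"slide":[0,-2,0],"angular":[0,0,0]},
    {"fingers":1,"slide":[0,-2,0],"angular":[0,0,0]},
    {"fingers":1,"slide":[0,-2,0],"angular":[0,0,0]},
    {"fingers":1,"slide":[0,-2,0],"angular":[0,0,0]},
    {"fingers":1,"slide":[0,-2,0],"angular":[0,0,0]},
    {"fingers":1,"slide":[0,-2,0],"angular":[0,0,0]},
    {"fingers":1,"slide":[0,-2,0],"angular":[0,0,0]},
    {"fingers":1,"slide":[0,-2,-30],"angular":[0,0,0]},
    {"fingers":1,"slide":[0,-2,-65],"angular":[0,0,0]},
    {"fingers":1,"slide":[0,-2,-100],"angular":[0,0,0]}
  ]
}}

```text
clock: 19.58
tcp_pos: [0.5406, -0.4014, 0.1296]
orientation: [-0.002, 0.177, 0.984, 0.001]
wrist_force: [0.1, -0.6, -1.6]
finger_gap: 0.0106
grip_force: 60.0
```

```bash
python3 go.py 671 -134 126 173
```

```text
yaw 159.6 -> 173.0 slide [-28.8 296.1   3.9] ang [  0.1  -0.2 -13.4] rows 7.1 tcp [ 540.6 -401.4  129.6] q6 -0.4
```

{"method": "jog_arm", "body": {
  "moves": [
    {"fingers":1,"slide":[-29,296,0],"angular":[0,0,-13.5]},
    {"fingers":1,"slide":[-29,296,0],"angular":[0,0,-13.5]},
    {"fingers":1,"slide":[-29,296,0],"angular":[0,0,-13.5]},
    {"fingers":1,"slide":[-29,296,0],"angular":[0,0,-13.5]},
    {"fingers":1,"slide":[-29,296,0],"angular":[0,0,-13.5]},
    {"fingers":1,"slide":[-29,296,0],"angular":[0,0,-13.5]},
    {"fingers":1,"slide":[-29,296,0],"angular":[0,0,-13.5]},
    {"fingers":1,"slide":[-29,296,0],"angular":[0,0,-13.5]},
    {"fingers":1,"slide":[-29,296,0],"angular":[0,0,-13.5]},
    {"fingers":1,"slide":[-29,296,0],"angular":[0,0,-13.5]}
  ]
}}

```text
clock: 20.42
tcp_pos: [0.6719, -0.1348, 0.1294]
orientation: [-0.001, 0.06, 0.998, -0.0]
wrist_force: [-0.5, -0.9, -1.4]
finger_gap: 0.0105
grip_force: 60.1
```

```bash
python3 go.py 672.5 -133.5 67 173;  python3 - <<'E'
from workcell import *
from fit import *
s=get_state();x,y,z=s['tcp_pos']
p=read_camera('side');zz=z-.029+.0085;c=proj(p,[[x,y,zz]])[0]
for r in (24,26,28):print(np.round(fit(p,'oblong',0,c,r=r,zz=zz),3))
E
```

```text
yaw 173.1 -> 173.0 slide [-0.5  1.4 62.4] ang [-0.  -0.1  0.1] rows 1.5 tcp [ 671.9 -134.8  129.4] q6 -0.19
[660.545 -93.689 119.25    0.678]
[666.632 -84.332  67.474   0.721]
[662.306 -53.034  30.974   0.745]
```

{"method": "jog_arm", "body": {
  "moves": [
    {"fingers":1,"slide":[-0.5,1,20],"angular":[0,0,0]},
    {"fingers":1,"slide":[-0.5,1,36],"angular":[0,0,0]},
    {"fingers":1,"slide":[-0.5,1,48],"angular":[0,0,0]},
    {"fingers":1,"slide":[-0.5,1,55],"angular":[0,0,0]},
    {"fingers":1,"slide":[-0.5,1,60],"angular":[0,0,0]},
    {"fingers":1,"slide":[-0.5,1,62],"angular":[0,0,0]},
    {"fingers":1,"slide":[-0.5,1,63],"angular":[0,0,0]},
    {"fingers":1,"slide":[-0.5,1,63],"angular":[0,0,0]}
  ]
}}

```text
clock: 21.13
tcp_pos: [0.672, -0.1357, 0.0697]
orientation: [-0.0, 0.061, 0.998, -0.001]
wrist_force: [-6.8, 0.7, 9.8]
finger_gap: 0.0109
grip_force: 61.6
```

{"method": "jog_arm", "body": {
  "moves": [
    {"fingers":0.4,"slide":[0,0,0],"angular":[0,0,0]},
    {"fingers":0.4,"slide":[0,0,0],"angular":[0,0,0]},
    {"fingers":0.4,"slide":[0,0,0],"angular":[0,0,0]},
    {"fingers":0.4,"slide":[0,0,0],"angular":[0,0,0]},
    {"fingers":0.4,"slide":[0,0,-30],"angular":[0,0,0]},
    {"fingers":0.4,"slide":[0,0,-70],"angular":[0,0,0]},
    {"fingers":0.4,"slide":[0,0,-110],"angular":[0,0,0]},
    {"fingers":0.4,"slide":[0,100,-130],"angular":[0,0,0]},
    {"fingers":0.4,"slide":[0,100,-130],"angular":[0,0,0]},
    {"fingers":0.4,"slide":[0,100,-130],"angular":[0,0,0]}
  ]
}}

```text
clock: 21.97
tcp_pos: [0.6861, -0.0316, 0.1995]
orientation: [0.002, 0.06, 0.998, 0.001]
wrist_force: [0.2, 1.0, -0.9]
finger_gap: 0.0512
grip_force: 0.0
```

```bash
python3 - <<'E'
from workcell import *
from fit import *
p=read_camera('side');pickle.dump(p,open('side9.pkl','wb'));t=read_camera('top');pickle.dump(t,open('top9.pkl','wb'))
# pan masks now: lid plate (top edge .048) over pan; free fits at several z: the best z tells seating height
for n,px,k in (('oblong',(197,159),.76),('square',(168,223),.76),('large_round',(264,176),.76)):
    for z in (.043,.0465,.050,.053):
        print(n,z,np.round(fit(p,n,1,px,k=k,r=26,zz=z),4))
for n in('oblong_lid','oblong_pan','square_lid','large_round_lid','small_round_lid'):
    print(n,[([round(float(v),1) for v in d['point']],round(float(d['p']),2)) for d in look_for(n,p)])
E
```

```text
oblong 0.043 [ 6.752344e+02 -1.063129e+02  5.201200e+01  2.554000e-01]
oblong 0.0465 [ 6.756275e+02 -1.048748e+02  5.866100e+01  2.238000e-01]
oblong 0.05 [ 6.754142e+02 -1.052672e+02  5.853850e+01  2.013000e-01]
oblong 0.053 [ 6.751409e+02 -1.000844e+02  5.926700e+01  1.848000e-01]
square 0.043 [6.621425e+02 1.479050e+02 9.212150e+01 1.120000e-02]
square 0.0465 [6.609823e+02 1.493325e+02 3.792300e+00 4.400000e-03]
square 0.05 [6.600354e+02 1.506994e+02 2.515700e+00 2.800000e-03]
square 0.053 [6.597480e+02 1.509749e+02 3.178800e+00 4.300000e-03]
large_round 0.043 [ 4.611556e+02 -9.060290e+01  1.243550e+01  4.100000e-03]
large_round 0.0465 [ 4.60386e+02 -8.70384e+01  2.01991e+01  2.70000e-03]
large_round 0.05 [ 4.60094e+02 -8.49543e+01  1.71396e+01  1.01000e-02]
large_round 0.053 [ 4.600288e+02 -8.234900e+01  1.502500e+01  2.180000e-02]
oblong_lid [([199.3, 154.9], 0.7)]
oblong_pan [([198.5, 163.7], 0.61)]
square_lid [([168.1, 217.5], 0.82), ([334.4, 136.5], 0.73)]
large_round_lid [([259.1, 357.4], 0.67), ([265.3, 173.3], 0.57)]
small_round_lid [([272.4, 267.6], 0.64)]
```

{"method": "jog_arm", "body": {
  "moves": [
    {"fingers":0.4,"slide":[250,100,-40],"angular":[0,0,0]},
    {"fingers":0.4,"slide":[250,100,-40],"angular":[0,0,0]},
    {"fingers":0.4,"slide":[250,100,-40],"angular":[0,0,0]},
    {"fingers":0.4,"slide":[250,100,-40],"angular":[0,0,0]},
    {"fingers":0.4,"slide":[250,100,-40],"angular":[0,0,0]},
    {"fingers":0.4,"slide":[250,100,-40],"angular":[0,0,0]},
    {"fingers":0.4,"slide":[250,100,-40],"angular":[0,0,0]},
    {"fingers":0.4,"slide":[250,100,-40],"angular":[0,0,0]}
  ]
}}

```text
clock: 22.98
tcp_pos: [0.4449, 0.0952, 0.2379]
orientation: [-0.001, 0.06, 0.998, 0.0]
wrist_force: [0.0, -0.2, 0.6]
finger_gap: 0.0513
grip_force: 0.0
```

```bash
python3 - <<'E'
from workcell import *
from fit import *
p=read_camera('side');pickle.dump(p,open('side9.pkl','wb'));t=read_camera('top');pickle.dump(t,open('top9.pkl','wb'))
for z in (.043,.0465,.050,.053):
    print(z,np.round(fit(p,'oblong',1,(197,161),k=.76,r=26,zz=z),4),np.round(fit(t,'oblong',1,(293,139),k=.76,r=26,zz=z),4))
for n in('oblong_lid','cup_stack','salt_shaker'):
    print(n,[([round(float(v),1) for v in d['point']],round(float(d['p']),2)) for d in tip_of(n,p)],[np.round(ray(p,d['point'],0 if n[0]!='o' else .038)*1000) for d in tip_of(n,p)])
# pan body and plate mask sanity: coarse ascii of brightness
g=cv2.cvtColor(p['color'],cv2.COLOR_RGB2GRAY)[142:182:2,172:226:2]
print('\n'.join(' '.join(f'{v:3d}' for v in r) for r in g))
E
```

```text
0.043 [ 6.738276e+02 -1.381109e+02  1.750130e+02  8.600000e-03] [ 6.680144e+02 -1.298184e+02  1.699815e+02  2.730000e-02]
0.0465 [ 6.721718e+02 -1.342785e+02  1.753701e+02  6.200000e-03] [ 6.670703e+02 -1.292966e+02  1.698518e+02  2.680000e-02]
0.05 [ 6.723301e+02 -1.318781e+02  1.719313e+02  7.400000e-03] [ 6.660977e+02 -1.291207e+02  1.696690e+02  2.630000e-02]
0.053 [ 6.714353e+02 -1.313331e+02  1.721652e+02  1.050000e-02] [ 6.652613e+02 -1.286653e+02  1.695355e+02  2.600000e-02]
oblong_lid [([199.1, 156.1], 0.94), ([156.8, 273.0], 0.42)] [array([ 666., -134.]), array([628., 313.])]
cup_stack [([171.0, 190.1], 0.9), ([199.3, 164.2], 0.45)] [array([714.,  -5.]), array([ 671., -144.])]
salt_shaker [([152.8, 273.4], 0.7), ([273.5, 269.5], 0.49)] [array([653., 288.]), array([383., 222.])]
 80  79  71  64  75 106 137 139 138 129 129 134 138 138 139 138 139 122 103 104 104 103 103 102  99 125 139
 79  79  74  71 105 136 147 154 141  57  45  63  78  93 120 129 133 133  99  97  99 100 104 103 104 128 139
103  91  80  89 128 144 156 159 151  56  30  33  32  33  37  42  75 134 133 134 137 1
[... 1158 characters left out ...]
  79  78  77  78  74  65  71  89  92 122 140 139 139
170 171 171 170 160 132  92  91  87  83  81  77  78  79  78  79  78  79  74  67  84  91 106 137 139 139 139
170 170 170 170 169 144 132 134 119 107 105  91  89  85  82  81  79  78  75  78  92  94 129 139 139 139 138
170 171 171 170 155 131 138 138 138 139 139 134 130 110 107  98  90  87  83  89  92 122 139 139 140 139 139
170 167 160 141 104 129 138 138 138 139 138 139 138 139 140 135 134 119 108 106 107 136 139 139 139 139 139
123 116 102 101 117 120 134 139 139 139 137 137 138 139 138 139 139 139 140 138 137 139 139 139 139 139 140
105 107 110 114 121 123 135 139 139 139 139 139 138 139 139 139 139 139 139 140 140 139 139 139 139 139 139
```

```bash
python3 - <<'E'
import fit as F
from fit import *
p=pickle.load(open('side9.pkl','rb'))
im=cv2.GaussianBlur(p['color'],(0,0),.5).astype(int);d=im[...,0]-im[...,2];b=im.max(2)
def m(p,px,r,th=118):
    k=np.uint8((d>-6)&(b>th))*255;x,y=np.int32(px);z=np.zeros_like(k);z[y-r:y+r-5,x-r+2:x+r]=k[y-r:y+r-5,x-r+2:x+r]
    c=max(cv2.findContours(z,0,1)[0],key=cv2.contourArea);M=np.zeros_like(k);cv2.fillPoly(M,[cv2.convexHull(c)],255);return M
F.mask=m
for z in (.043,.0465,.05,.0535,.057):print(z,np.round(fit(p,'oblong',0,(199,156),r=24,zz=z),4))
print(d[142:182:4,172:226:4])
E
```

```text
0.043 [ 6.730112e+02 -1.423081e+02  1.722357e+02  1.870000e-02]
0.0465 [ 6.713795e+02 -1.370025e+02  1.719894e+02  1.820000e-02]
0.05 [ 6.696339e+02 -1.321288e+02  1.718779e+02  1.780000e-02]
0.0535 [ 6.681974e+02 -1.271629e+02  1.717619e+02  1.290000e-02]
0.057 [ 6.664653e+02 -1.224201e+02  1.716262e+02  1.300000e-02]
[[  6   6  -1  -9  -9  -8  -9  -9 -10   8  10  10   7  -9]
 [ -4   0 -10   9  10   0   0  -1  -6  -8  -9  -9  -9  -9]
 [ -9 -10   6  11  11   3  11   9   6  10  10   7  -6  -9]
 [-10   2  11  10  12  11   9   8   6  11  10   9  -9  -9]
 [ -9  -1   8   9  11  11  11  11  11  11  11  -6  -9  -9]
 [ -9  -9   4   6   6   6   6   8   9  10   7  -6  -8  -9]
 [ -5  -5   3   5   5   6   4   6   5   6   4  -6  -9  -9]
 [ -7  -7  -5  -6  -3   3   5   5   6   4  -3  -7  -9  -8]
 [ -7  -7  -3  -9  -9  -9  -8  -7  -5  -1  -7  -8  -9  -8]
 [  3   6   9  -6  -9  -9  -8  -9  -8  -9  -9  -9  -9  -8]]
```

```bash
python3 - <<'E'
from fit import *
from scipy.optimize import least_squares
p=pickle.load(open('side9.pkl','rb'));im=cv2.GaussianBlur(p['color'],(0,0),.6).astype(np.float32);g=im[...,0]-.0*im[...,2]
# measure edge location along normals of the predicted plate-top outline; sub-pixel max gradient
def check(n,x,y,a,z=.048):
    h=proj(p,outline(n,x,y,np.radians(a),z))
    for i in range(4):
        A,B=h[i],h[(i+1)%4];nrm=np.array([B[1]-A[1],A[0]-B[0]]);nrm/=np.linalg.norm(nrm)
        if nrm@(A-h.mean(0))<0:nrm=-nrm
        o=[]
        for t in np.linspace(.1,.9,9):
            c=A+(B-A)*t;s=np.arange(-4,4.01,.25);q=(c+s[:,None]*nrm).astype(np.float32)
            v=cv2.remap(g,q[:,:1],q[:,1:],cv2.INTER_LINEAR)[:,0];o.append(s[np.argmax(-np.gradient(v))])
        print(n,i,np.round(A,1),np.round(B,1),'outward px:',o)
check('oblong',.672,-.1345,173);check('square',.661,.150,2.5)
E
```

```text
oblong 0 [219.4 150.3] [184.7 143.4] outward px: [np.float64(0.25), np.float64(4.0), np.float64(2.5), np.float64(3.75), np.float64(-3.0), np.float64(-3.0), np.float64(-3.0), np.float64(-3.75), np.float64(-0.75)]
oblong 1 [184.7 143.4] [174.3 155.8] outward px: [np.float64(3.0), np.float64(3.25), np.float64(3.0), np.float64(3.0), np.float64(3.0), np.float64(0.25), np.float64(0.0), np.float64(0.25), np.float64(0.25)]
oblong 2 [174.3 155.8] [210.3 163.3] outward px: [np.float64(-0.25), np.float64(1.5), np.float64(-0.5), np.float64(-0.25), np.float64(-0.25), np.float64(1.0), np.float64(1.5), np.float64(-0.25), np.float64(-0.25)]
oblong 3 [210.3 163.3] [219.4 150.3] outward px: [np.float64(0.25), np.float64(0.25), np.float64(0.75), np.float64(0.0), np.float64(0.0), np.float64(0.0), np.float64(-0.25), np.float64(-0.25), np.float64(-0.5)]
square 0 [141.2 228.8] [181.8 233.6] outward px: [np.float64(0.25), np.float64(0.5), np.float64(0.5), np.float64(0.5), np.float64(0.5), np.float64(0.75), np.float64(0.5), np.float64(1.0), np.float64(0.25)]
square 1 [181.8 233.6] [192.7 205.9] outward px: [np.float64(0.0), np.float64(-0.25), np.float64(0.25), np.float64(0.25), np.float64(0.0), np.float64(-0.5), np.float64(-0.5), np.float64(-1.0), np.float64(0.0)]
square 2 [192.7 205.9] [155.  201.7] outward px: [np.float64(0.0), np.float64(-0.75), np.float64(0.0), np.float64(-0.5), np.float64(-0.5), np.float64(-0.25), np.float64(-0.75), np.float64(-0.25), np.float64(-0.25)]
square 3 [155.  201.7] [141.2 228.8] outward px: [np.float64(0.5), np.float64(0.5), np.float64(0.25), np.float64(0.0), np.float64(0.25), np.float64(0.25), np.float64(0.25), np.float64(0.5), np.float64(0.5)]
```

The oblong lid's edges agree with the seated outline to within about 0.5 px (outliers come from the handle and the plate's side band). All four lids are seated.

```bash
python3 -c "
from workcell import *
print(hand_in())"
```

```text
the job is handed in; nothing more can be done
None
```

All four lids are on their matching pans and the job is handed in at about 23 s; I viewed the large, small and square lids after release, but checked the oblong one only by measured edges (within about 0.5 px on its clear edges), having used up my pictures.

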